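# Stack a lamp module in the tester's drawer

### The arm

A 7-joint arm with a two-finger parallel gripper is mounted at the origin on the work surface. World frame = base frame: x ahead of the robot, y to its left, z up, the work surface at z = 0. Lengths are in m, angles in rad, forces in N, time in s.
With the tool pointing down it reaches from about 0.425 to 0.95 m from the base axis. Payload 16.7 kg.
Tool frame: the origin (TCP) lies at the very end of the fingers, on their centre line; the grasp point (between the pads) lies 19 mm behind it; y points along the fingers, z is the direction in which the jaws open and shut, and the axes are right-handed (so a half turn about y gives the same grasp; the last joint's range is limited). The gripper opens to 94 mm and grips with 3 to 60 N. Pads are 16 mm wide; open, the fingers measure 119 mm over their backs; the gripper's body (75 mm by 177 mm) begins 78 mm behind the grasp point.
Start: joints at [0.962, 0.426, 0.074, 1.606, -0.034, 1.111, -0.067], TCP at [0.3, -0.605, 0.205] pointing down, gripper open.
Joint ranges: [-2.85, 2.85], [-0.5, 2.14], [-1.23, 1.37], [0.21, 2.46], [-1.02, 4.16], [0.16, 2.05], [-2.73, 2.73]. Speed limits (rad/s): [1.89, 1.89, 2.39, 2.39, 3.01, 3.01, 3.01].

### API

Orientations are given as [roll, pitch, yaw] about the fixed x, y, z axes, in that order (R = Rz(yaw) Ry(pitch) Rx(roll)).
In Python, from plant import readout, optics, order gives the robot as it stands.
- The arm moves only by the tool move_arm, never from a script. Its argument "moves" is a list of rows, each a list of 3 entries, a list of its own where there are three numbers: the shift along the tool's x, y, z scaled (see below), then the turn, a rotation vector about the tool's x, y, z scaled (see below), then the opening in per cent of the stroke, from 0 (shut) to 100 (fully open). A call has 1 to 5 rows; each row shifts and turns the pose as measured when the row begins, along the tool's axes as they then stand; what a row does not reach is not made up. The controller multiplies each number of a shift by 50 cm and each number of a turn by 0.5 rad. A row lasts 1/10 s, in which the tool goes at most 50 mm and 8.59 degrees, less where a joint would pass 70% of its speed; a pose out of reach is approached as far as the arm can. A call with a number of a shift or a turn outside -1 to 1 is refused whole. A call with a gripper value outside its range is refused whole. The fingers move at their own pace and stop on an object; "newtons" is the grip in N (left out, the last holds). Time passes only in rows, so rows that do not move let the fingers close. It gives the time, the measured TCP pose, the force and the opening at its end, in the units of the state.
- readout.get_state(): the state, without advancing time (a new reading comes with each control period).
- optics.get_image(name): name is "scene" or "top" or "wrist"; returns a dict with "frame" (420x560x3 uint8, red, green, blue), "camera_matrix" (3x3 intrinsics, pixels), "R" (3x3) and "t" (3): a world point X has camera coordinates R X + t; the wrist camera has in their place "mount" (4x4, takes a point from camera to tool coordinates, whose origin is the TCP and whose axes are the tool frame's). Camera axes: x right, y down, z forward; pixel columns grow to the right and rows downward; lengths in m; the calibration is good to about 2 mm. A picture is of the moment at which its call begins: read the wrist's pose just before it. There is no depth.
- order.close_job(): hands the job in, once; it reports no verdict.
The state is a dict: "time_s": time; "joint_pos": joint angles; "qd": joint speeds; "joint_torque": joint torques, N m; "eef_pos": TCP position; "orientation": TCP orientation; "contact_force": force on the tool from outside, world axes, zero at the start; "torque": the same for the moment, N m; "gripper_width": opening from 0.0 (shut) to 1.0 (fully open).
Only numpy, scipy, OpenCV 4.12 (cv2) and the standard library are available. Lean on these libraries where they do the work, as an engineer would, in place of code of your own. Each camera call takes 0.05 s, during which the arm holds its last target. There are 200 camera calls.

### The job

Take the three discs of the lamp module from the sloping rack and layer them, face up, into one centred stack on the round plate in the tester's open drawer: the heat sink first, then the LED board, then the white diffuser. The plate's height is not known beforehand, so feel for it: set each disc down gently, neither dropping it nor pressing hard. Then slide the drawer gently and fully shut with the stack still centred, and leave the jar, keypad and loupe where they are.

Things in the scene. Friction and masses are not known exactly. Their poses are not given: they have to be found in the camera images.
- heatsink: round finned heat sink of dark grey metal, a flat disc 64 mm in diameter and 14 mm thick, about 110 g. Origin: centre of its underside; z: its axis, out of the plain top face. It starts in one of the rack's three stations, lying face up on a 25 degree slope.
- ledboard: LED board in its holder: orange disc with a green top face bearing yellow LEDs, 64 mm in diameter and 12 mm thick, about 60 g. Origin: centre of its underside; z: its axis, out of the green face. Starts like the heat sink, in another station.
- diffuser: plain white diffuser disc, 64 mm in diameter and 12 mm thick, about 50 g. Origin: centre of its underside; z: its axis, out of the face that must end on top. Starts like the heat sink, in another station.
- rack: blue part rack, fixed, foot 110 x 300 mm, three sloping beds 110 mm apart along its y. Origin: centre of its underside. The beds slope down to its -x (the robot) at 25 degrees; disc undersides are centred at x 0, y -110, 0 or 110, z 60 mm. Beds are 34 mm wide: a disc overhangs 15 mm at each side (+y, -y), so fingers can straddle it. A 10 mm lip stops its lower edge.
- tester: white test unit, fixed, 210 mm deep (x), 240 wide (y), 155 high. Origin: on the bench, middle of its front face; x points into the unit, away from the robot. Its mouth is 200 mm wide and 141 mm high and takes the drawer.
- drawer: the tester's drawer, aluminium, with a blue front 190 mm wide, 12 thick, its top 62 mm above the bench. Slides along the tester's x with about 2 N and stays where left. Origin at bench level: coincides with the tester's origin when fully shut, lies up to 180 mm before it (tester -x) when open. Floor top 30 mm above the bench.
- plate_axis (a point): point on the drawer's floor (30 mm above the bench, 80 mm behind the drawer's origin) on the axis of the round black plate, 90 mm in diameter, 10 thick, which stands on a post in the drawer and moves with it. The plate's height differs each time and is not measured: its top is 12 to 64 mm above this point. It is firm and does not give.
- grip (a point): top centre of the drawer's black upright grip, a post 14 mm thick (x) and 24 mm wide (y) that rises from 33 mm to 91 mm above the bench, 40 mm before the drawer's front; pinch it across its 24 mm from above, or push it.
- paste_jar: bystander: white jar with a green cap, 56 mm in diameter, 60 mm high. Origin: centre of its underside.
- keypad: bystander: white keypad with coloured keys, 120 x 190 x 27 mm. Origin: centre of its underside.
- loupe: bystander: black folding loupe, about 102 mm long (x), 44 wide, 14 high. Origin: on its underside, near the middle.

How it is judged:
By the outcome, as a careful person would: the job done as asked, in the order asked, and still so for the second after the job is handed in, with the robot touching nothing.
It also fails if it takes over 72 s, if anything falls off the work surface, if the arm or the gripper's body presses on something with over 40 N, if the wrist force passes 120 N, or if a joint passes its speed limit or range.

## Working session

There is one attempt and no reset: what is moved stays moved. The work goes in short steps, Python scripts to look and compute and a tool call to move; the robot and the scene stay as the last step left them, time stands still between calls to the robot, and variables do not carry over. Pictures are saved under pics/ and viewed, about 8 in all and at most 12, crops included, and the job is handed in when it is done.

Besides the shell and the picture viewer there is one more tool, called after ">>>" by a JSON object that holds its "fn" and its "kwargs", one argument or row to a line. move_arm: Moves the arm, as the interface text tells. Shifts and turns lie within -1 to 1; 1 stands for 50 cm of shift or 0.5 rad of turn. Its arguments: {"type":"object","properties":{"moves":{"type":"array"},"newtons":{"type":"number"}},"required":["moves"]}

```bash
mkdir -p pics; ls
cat > h.py <<'E'
import numpy as np, cv2
from plant import readout, optics, order
from scipy.spatial.transform import Rotation as Ro
def st():
    s=readout.get_state(); return s
def snap(n,fn):
    s=st(); d=optics.get_image(n); cv2.imwrite('pics/'+fn,d['frame'][:,:,::-1]); return d,s
E
python3 - <<'E'
from h import *
import pickle
s=st(); print(s)
for n in ['scene','top']:
    d,_=snap(n,n+'0.png'); pickle.dump(d,open(n+'.pkl','wb')); print(n,d['camera_matrix'].tolist(),d['R'].tolist(),d['t'].tolist())
E
```

```text
pics
{'time_s': 0.0, 'joint_pos': array([ 0.96149881,  0.42673505,  0.07386462,  1.60660983, -0.03406893,
        1.11078755, -0.06707782]), 'qd': array([-0.00081281,  0.00024889,  0.0011977 , -0.00031538,  0.000314  ,
        0.00110996,  0.00161249]), 'joint_torque': array([ 3.22825235e-04, -9.35824871e+01,  3.66720669e+00, -4.54197764e+01,
       -4.88910056e-02,  2.01649347e-02,  1.31175366e-04]), 'eef_pos': array([ 0.29930326, -0.60452659,  0.20477276]), 'orientation': array([-1.57207044e+00, -1.28413926e-04, -2.68180331e+00]), 'contact_force': array([0.65976044, 0.9025413 , 0.15986348]), 'torque': array([-0.02972861,  0.04892613, -0.00385367]), 'gripper_width': 1.0015999447548398}
scene [[379.70187394057143, 0.0, 280.69565324809], [0.0, 379.70187394057143, 204.18236223703], [0.0, 0.0, 1.0]] [[0.10358021614497655, 0.9946176048213339, 0.002637992197242381], [0.8805037300058637, -0.09046213905226884, -0.4653276080825734], [-0.4625843925913639, 0.05052149619281614, -0.8851345988906535]] [-0.13040537031368737, -0.4741007079227002, 1.2153955326880648]
top [[399.2374679520268, 0.0, 285.62703298271265], [0.0, 399.2374679520268, 209.2516781306395], [0.0, 0.0, 1.0]] [[-0.0196349608028769, -0.999806393803631, 0.001281882852647715], [-0.9891093604183105, 0.019237796022404312, -0.14591977363291272], [0.14586686205972077, -0.004133051364160484, -0.989295596088081]] [0.08348265222679911, 0.6169787803966719, 0.8971244388782026]
```

View pics/scene0.png

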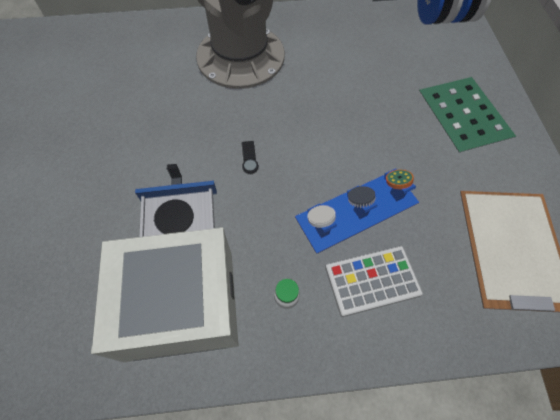

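View pics/top0.png

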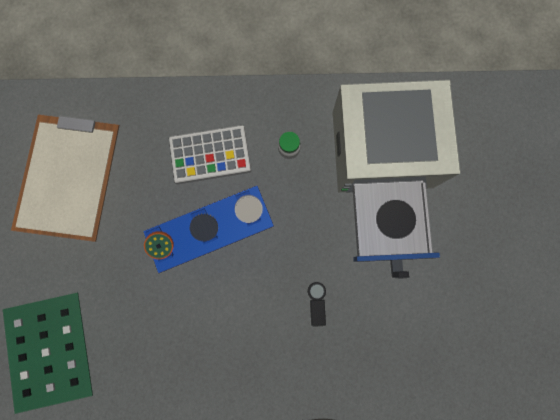

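The robot is at the top of the scene view. Disc centres in the top view: diffuser about (249,208), heat sink (204,227), LED board (159,245). The plate is near (396,218) and the grip top near (400,274). Next, an enlarged view.

Run:
```python
import cv2,numpy as np
t=cv2.imread('pics/top0.png'); s=cv2.imread('pics/scene0.png')
a=cv2.resize(t[180:280,135:285],None,fx=4,fy=4,interpolation=3)[:, :600]
b=cv2.resize(t[170:290,340:450],None,fx=4,fy=4,interpolation=3)
cv2.imwrite('pics/c1.png',cv2.resize(t[175:285,140:280],None,fx=5,fy=5,interpolation=3))
c=np.hstack([cv2.resize(t[165:285,345:445],None,fx=4,fy=4,interpolation=3),cv2.resize(s[155:275,125:225],None,fx=4,fy=4,interpolation=3)])
cv2.imwrite('pics/c2.png',c)
```

```text
(no output)
```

View pics/c1.png

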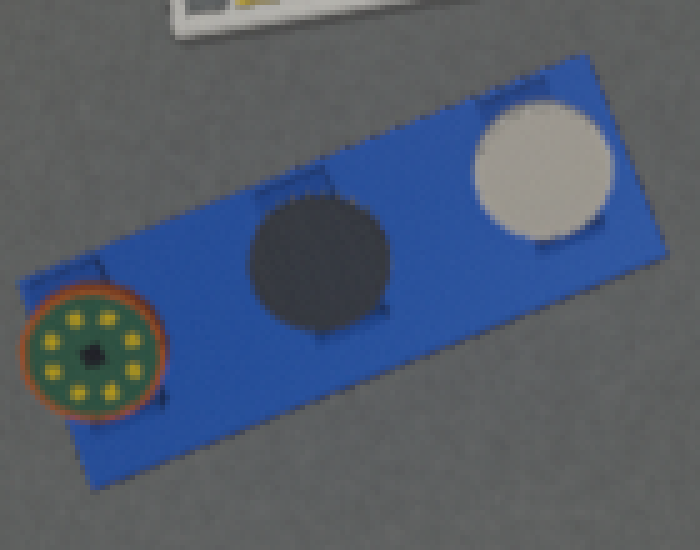

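View pics/c2.png

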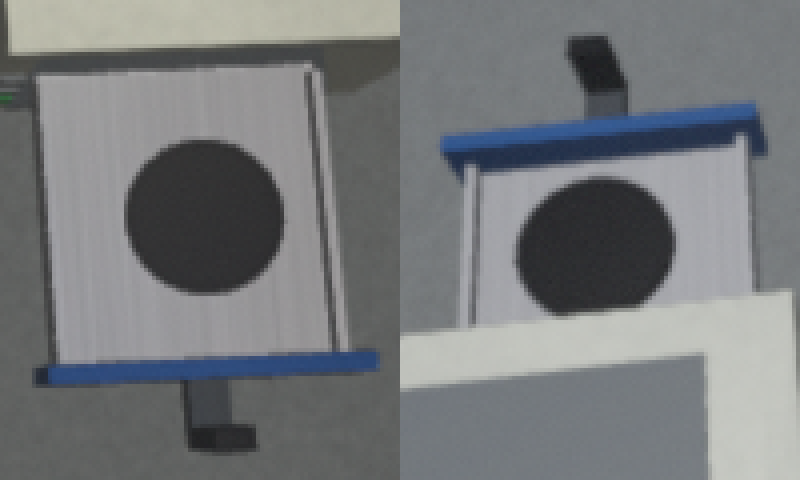

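```bash
cat > fit.py <<'E'
from h import *
import pickle
from scipy.optimize import least_squares
T=pickle.load(open('top.pkl','rb'));S=pickle.load(open('scene.pkl','rb'))
def pr(d,X):
    c=np.atleast_2d(X)@d['R'].T+d['t']; p=c@d['camera_matrix'].T; return p[:,:2]/p[:,2:]
def px(u,f,o): return (np.array(u,float)+.5)/f-.5+np.array(o)
if __name__=='__main__':
    for d in (T,S): print('cam',-d['R'].T@d['t'])
    m=px([(588,55),(668,257),(95,492),(20,283),(543,170),(320,262),(93,351)],5,(140,175))
    b=np.radians(25);n=np.array([-np.sin(b),0,np.cos(b)])
    def rack(p,w=1):
        x,y,a,h=p; L=np.array([[.055,-.15,h],[-.055,-.15,h],[-.055,.15,h],[.055,.15,h],*[np.array([0,yy,.06])+t*n for yy,t in((-.11,.012),(0,.014),(.11,.012))]])
        return L@Ro.from_euler('z',a).as_matrix().T+[x,y,0]
    r=least_squares(lambda p:(pr(T,rack(p))-m).ravel(),[.55,.2,.3,.01]); print('rack',r.x,np.round(r.fun.reshape(-1,2),2).tolist())
    print('tops',rack(r.x)[4:])
    pt=px([(205,217)],4,(345,165)); ps=px([(596,246)],4,(125,155))
    r2=least_squares(lambda X:np.r_[pr(T,X)-pt,pr(S,X)-ps].ravel(),[.55,-.3,.06]); print('platetop',r2.x,r2.fun)
    def bp(d,u,z): 
        v=np.linalg.inv(d['camera_matrix'])@np.r_[u,1]; v=d['R'].T@v; c=-d['R'].T@d['t']; return c+v*(z-c[2])/v[2]
    for u in [(50,367),(378,352),(378,370),(50,384)]: print('front',bp(T,px(u,4,(345,165)),.062))
    for u in [(441,137),(755,103)]: print('frontS',bp(S,px(u,4,(125,155)),.062))
    print('grip',bp(T,px((235,438),4,(345,165)),.091),bp(S,px((588,44),4,(125,155)),.091), 'edges S',bp(S,px((568,38),4,(125,155)),.091),bp(S,px((608,38),4,(125,155)),.091))
    print('jar',bp(T,(289,142),.06))
E
python3 fit.py; python3 -c "
from h import *
d=optics.get_image('wrist');print(d['mount'],d['camera_matrix'])
s=st();print(Ro.from_euler('xyz',s['orientation']).as_matrix().round(3))"
```

```text
cam [0.48103794 0.07530504 0.97744365]
cam [0.99317786 0.02541171 0.8555205 ]
rack [ 0.58199723  0.26160422  0.37029139 -0.00273987] [[-0.2, -0.3], [0.32, -0.25], [0.24, -0.44], [0.16, -0.49], [0.07, 0.35], [-0.24, 0.34], [-0.32, 0.67]]
tops [[0.61707712 0.15722452 0.07087569]
 [0.57648159 0.25946306 0.07268831]
 [0.53746196 0.36231335 0.07087569]]
platetop [ 0.59299679 -0.06572961  0.0648151 ] [-50.50422122  -1.06459578 -50.80259427  -1.66897855]
front [ 0.50432924 -0.0892764   0.062     ]
front [ 0.50915799 -0.27682557  0.062     ]
front [ 0.49896989 -0.27605278  0.062     ]
front [ 0.49472931 -0.08883672  0.062     ]
frontS [ 0.5257044 -0.0348855  0.062    ]
frontS [0.52129543 0.15689931 0.062     ]
grip [ 0.46296332 -0.18370684  0.091     ] [0.48729244 0.05820914 0.091     ] edges S [0.48177368 0.04663116 0.091     ] [0.48422566 0.07058586 0.091     ]
jar [0.7780543  0.06025954 0.06      ]
[[ 8.15999295e-04  9.63347490e-01  2.68255379e-01 -7.71204319e-02]
 [-7.37760227e-04 -2.68254815e-01  9.63347710e-01 -1.78821796e-01]
 [ 9.99999395e-01 -9.83999201e-04  4.91823722e-04 -1.64973851e-04]
 [ 0.00000000e+00  0.00000000e+00  0.00000000e+00  1.00000000e+00]] [[322.7085913    0.         280.70746381]
 [  0.         322.7085913  209.57446768]
 [  0.           0.           1.        ]]
[[-0.896 -0.     0.444]
 [-0.444  0.001 -0.896]
 [ 0.    -1.    -0.001]]
```

```bash
sed -i 's/(596,246)/(196,246)/;s/(441,137),(755,103)/(41,137),(355,103)/;s/(588,44)/(188,44)/;s/(568,38)/(168,38)/;s/(608,38)/(208,38)/' fit.py; python3 fit.py|grep -v '^rack\|cam'
```

```text
tops [[0.61707712 0.15722452 0.07087569]
 [0.57648159 0.25946306 0.07268831]
 [0.53746196 0.36231335 0.07087569]]
platetop [ 0.58772351 -0.17926354  0.06928636] [-0.62275366  0.01765534 -0.62254191 -0.04123487]
front [ 0.50432924 -0.0892764   0.062     ]
front [ 0.50915799 -0.27682557  0.062     ]
front [ 0.49896989 -0.27605278  0.062     ]
front [ 0.49472931 -0.08883672  0.062     ]
frontS [ 0.50112262 -0.27447645  0.062     ]
frontS [ 0.49640258 -0.08591397  0.062     ]
grip [ 0.46296332 -0.18370684  0.091     ] [ 0.46284315 -0.18061398  0.091     ] edges S [ 0.45727628 -0.19269704  0.091     ] [ 0.45972419 -0.16878211  0.091     ]
jar [0.7780543  0.06025954 0.06      ]
```

```bash
cat > plan.py <<'E'
from h import *
RK=np.array([.5820,.2616]);A=.3703;B=np.radians(25);DY=.024
ST={'diff':-.11,'heat':0.,'led':.11}
def tool(yaw,tilt):  # approach along -(slope normal); camera on far side
    s,c=np.sin(tilt),np.cos(tilt)
    return Ro.from_euler('z',yaw).as_matrix()@np.array([[-c,s,0],[0,0,-1],[-s,-c,0]])
def station(k,h,dx=0,dy=0):  # TCP h above disc underside, along normal; dx,dy in slope frame
    n=np.array([-np.sin(B),0,np.cos(B)]);u=np.array([np.cos(B),0,np.sin(B)])
    L=np.array([0,ST[k]+dy,.06])+h*n+dx*u
    return Ro.from_euler('z',A).as_matrix()@L+np.r_[RK,0],tool(A,B)
def plan(p,R,n=None,s=None,step=.045,ang=.14):
    s=s or st();p0=s['eef_pos'];R0=Ro.from_euler('xyz',s['orientation']);
    rv=(R0.inv()*Ro.from_matrix(R)).as_rotvec();d=np.array(p)-p0
    n=n or int(max(np.ceil(np.linalg.norm(d)/step),np.ceil(np.linalg.norm(rv)/ang),1))
    print('t',s['time_s'],'F',s['contact_force'].round(1),'w',round(s['gripper_width'],3),'d',d.round(4),'rv',rv.round(3),'n',n)
    for i in range(n):
        Ri=R0*Ro.from_rotvec(rv*i/n); print((Ri.inv().apply(d/n)/.5).round(4).tolist(),(rv/n/.5).round(3).tolist())
E
python3 - <<'E'
from plan import *
plan(*station('heat',.10))
E
```

```text
t 0.15 F [0.  0.8 1. ] w 1.0 d [ 0.2432  0.8509 -0.0543] rv [0.02  0.088 0.436] n 20
[-0.0596, 0.0055, -0.0655] [0.002, 0.009, 0.044]
[-0.0591, 0.0067, -0.0657] [0.002, 0.009, 0.044]
[-0.0587, 0.0079, -0.066] [0.002, 0.009, 0.044]
[-0.0582, 0.0091, -0.0663] [0.002, 0.009, 0.044]
[-0.0577, 0.0103, -0.0665] [0.002, 0.009, 0.044]
[-0.0572, 0.0115, -0.0668] [0.002, 0.009, 0.044]
[-0.0566, 0.0127, -0.067] [0.002, 0.009, 0.044]
[-0.056, 0.0139, -0.0673] [0.002, 0.009, 0.044]
[-0.0554, 0.015, -0.0676] [0.002, 0.009, 0.044]
[-0.0548, 0.0161, -0.0678] [0.002, 0.009, 0.044]
[-0.0541, 0.0173, -0.0681] [0.002, 0.009, 0.044]
[-0.0534, 0.0184, -0.0683] [0.002, 0.009, 0.044]
[-0.0527, 0.0194, -0.0686] [0.002, 0.009, 0.044]
[-0.052, 0.0205, -0.0688] [0.002, 0.009, 0.044]
[-0.0512, 0.0216, -0.0691] [0.002, 0.009, 0.044]
[-0.0504, 0.0226, -0.0693] [0.002, 0.009, 0.044]
[-0.0496, 0.0236, -0.0696] [0.002, 0.009, 0.044]
[-0.0488, 0.0246, -0.0698] [0.002, 0.009, 0.044]
[-0.0479, 0.0256, -0.0701] [0.002, 0.009, 0.044]
[-0.0471, 0.0266, -0.0703] [0.002, 0.009, 0.044]
```

>>> {"fn": "move_arm", "kwargs": {
  "moves": [
    [[-0.06,0.0055,-0.0655],[0.002,0.009,0.044],100],
    [[-0.059,0.0067,-0.066],[0.002,0.009,0.044],100],
    [[-0.0587,0.008,-0.066],[0.002,0.009,0.044],100],
    [[-0.058,0.009,-0.066],[0.002,0.009,0.044],100],
    [[-0.0577,0.01,-0.0665],[0.002,0.009,0.044],100]
  ]
}}

```text
time_s: 0.65
eef_pos: [0.3596, -0.389, 0.189]
orientation: [-1.569, 0.111, -2.712]
contact_force: [1.7, -0.7, -0.0]
gripper_width: 1.001
```

>>> {"fn": "move_arm", "kwargs": {
  "moves": [
    [[-0.057,0.011,-0.067],[0.002,0.009,0.044],100],
    [[-0.0565,0.012,-0.067],[0.002,0.009,0.044],100],
    [[-0.056,0.014,-0.067],[0.002,0.009,0.044],100],
    [[-0.055,0.015,-0.068],[0.002,0.009,0.044],100],
    [[-0.055,0.016,-0.068],[0.002,0.009,0.044],100]
  ]
}}

```text
time_s: 1.15
eef_pos: [0.4222, -0.1677, 0.1762]
orientation: [-1.568, 0.225, -2.736]
contact_force: [1.4, 0.2, 0.6]
gripper_width: 0.999
```

>>> {"fn": "move_arm", "kwargs": {
  "moves": [
    [[-0.054,0.017,-0.068],[0.002,0.009,0.044],100],
    [[-0.053,0.018,-0.068],[0.002,0.009,0.044],100],
    [[-0.053,0.019,-0.069],[0.002,0.009,0.044],100],
    [[-0.052,0.0205,-0.069],[0.002,0.009,0.044],100],
    [[-0.051,0.0215,-0.069],[0.002,0.009,0.044],100]
  ]
}}

```text
time_s: 1.65
eef_pos: [0.4858, 0.0533, 0.1654]
orientation: [-1.569, 0.342, -2.761]
contact_force: [0.9, -1.3, -0.2]
gripper_width: 0.998
```

>>> {"fn": "move_arm", "kwargs": {
  "moves": [
    [[-0.05,0.0225,-0.069],[0.002,0.009,0.044],100],
    [[-0.05,0.0235,-0.0695],[0.002,0.009,0.044],100],
    [[-0.049,0.0245,-0.07],[0.002,0.009,0.044],100],
    [[-0.048,0.0255,-0.07],[0.002,0.009,0.044],100],
    [[-0.047,0.0265,-0.07],[0.002,0.009,0.044],100]
  ]
}}

```text
time_s: 2.15
eef_pos: [0.5489, 0.2658, 0.1556]
orientation: [-1.575, 0.455, -2.788]
contact_force: [0.9, -1.1, 0.9]
gripper_width: 0.998
```

Run:
```python
from plan import *
import pickle
d,s=snap('wrist','w1.png'); pickle.dump((d,s),open('w1.pkl','wb'))
plan(*station('heat',.003),s=s)
R=Ro.from_euler('xyz',s['orientation']).as_matrix()
def prj(X):
    t=R.T@(np.array(X)-s['eef_pos']); c=np.linalg.inv(d['mount'])@np.r_[t,1]; p=d['camera_matrix']@c[:3]; return (p[:2]/p[2]).round(1)
for k in ST:
    t=.014 if k=='heat' else .012
    c=station(k,t)[0]
    print(k,prj(c),[prj(station(k,t,.032*np.cos(a),.032*np.sin(a))[0]).tolist() for a in (0,np.pi/2,np.pi,-np.pi/2)])
```

```text
t 2.15 F [ 0.9 -1.1  0.9] w 0.998 d [ 0.0319 -0.0046 -0.0928] rv [-0.003 -0.015 -0.019] n 3
[0.0103, 0.0638, 0.0105] [-0.002, -0.01, -0.013]
[0.0099, 0.0639, 0.0105] [-0.002, -0.01, -0.013]
[0.0096, 0.0639, 0.0106] [-0.002, -0.01, -0.013]
diff [425.  227.7] [[428.7, 191.6], [388.3, 228.3], [421.6, 261.8], [461.8, 227.1]]
heat [298.8 230.4] [[298.8, 194.1], [261.8, 231.0], [298.9, 264.6], [335.8, 229.8]]
led [172.4 231.7] [[168.6, 195.7], [135.6, 232.3], [175.9, 265.7], [209.1, 231.1]]
```

View pics/w1.png

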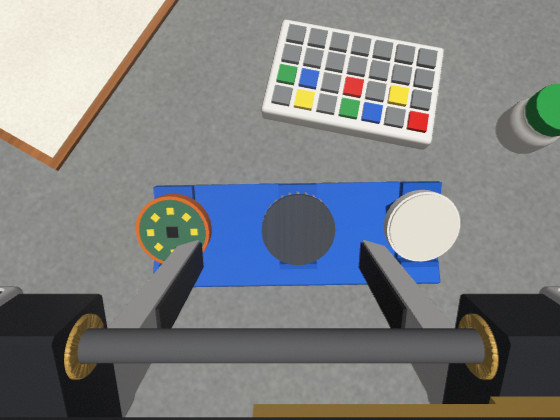

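The heat sink is centred at about (298.5,229.5), against a prediction of (298.8,230.4). The LED board is at (172.5,231) and the diffuser at about (422,226). All agree to within 3 px, so I'm descending.

>>> {"fn": "move_arm", "kwargs": {
  "moves": [
    [[0.01,0.06,0.0105],[-0.002,-0.01,-0.013],100],
    [[0.01,0.06,0.0105],[-0.002,-0.01,-0.013],100],
    [[0.009,0.03,0.0105],[-0.002,-0.01,-0.013],100],
    [[0,0,0],[0,0,0],100]
  ]
}}

```text
time_s: 2.6
eef_pos: [0.5722, 0.2744, 0.0795]
orientation: [-1.578, 0.44, -2.761]
contact_force: [0.2, 0.1, 1.3]
gripper_width: 1.004
```

Run:
```python
from plan import *
plan(*station('heat',.003))
```

```text
t 2.6 F [0.2 0.1 1.3] w 1.004 d [ 0.0086 -0.0132 -0.0168] rv [ 0.011  0.009 -0.003] n 1
[0.0087, 0.0328, 0.0312] [0.023, 0.018, -0.007]
```

>>> {"fn": "move_arm", "kwargs": {
  "moves": [
    [[0.009,0,0.031],[0.023,0.018,-0.007],100],
    [[0,0,0],[0,0,0],100]
  ]
}}

```text
time_s: 2.8
eef_pos: [0.574, 0.2574, 0.078]
orientation: [-1.57, 0.436, -2.772]
contact_force: [-1.3, 0.5, 0.1]
gripper_width: 0.997
```

Run:
```python
from plan import *
d,s=snap('wrist','w2.png')
plan(*station('heat',.003),s=s)
R=Ro.from_euler('xyz',s['orientation']).as_matrix()
def prj(X):
    t=R.T@(np.array(X)-s['eef_pos']); c=np.linalg.inv(d['mount'])@np.r_[t,1]; p=d['camera_matrix']@c[:3]; return (p[:2]/p[2]).round(1)
for k in ST:
    t=.014 if k=='heat' else .012
    c=station(k,t)[0]
    print(k,prj(c),[prj(station(k,t,.032*np.cos(a),.032*np.sin(a))[0]).tolist() for a in (0,np.pi/2,np.pi,-np.pi/2)])
```

```text
t 2.8 F [-1.3  0.5  0.1] w 0.997 d [ 0.0068  0.0037 -0.0153] rv [-0.001 -0.     0.001] n 1
[-0.0011, 0.0342, -0.0021] [-0.002, -0.001, 0.001]
diff [455.4 246.9] [[463.2, 196.9], [404.1, 247.0], [448.3, 292.8], [506.7, 246.8]]
heat [278.9 248.4] [[278.8, 198.0], [227.0, 248.5], [279.1, 294.7], [330.8, 248.3]]
led [102.1 247.5] [[94.1, 197.4], [50.6, 247.6], [109.5, 293.5], [153.6, 247.4]]
```

View pics/w2.png

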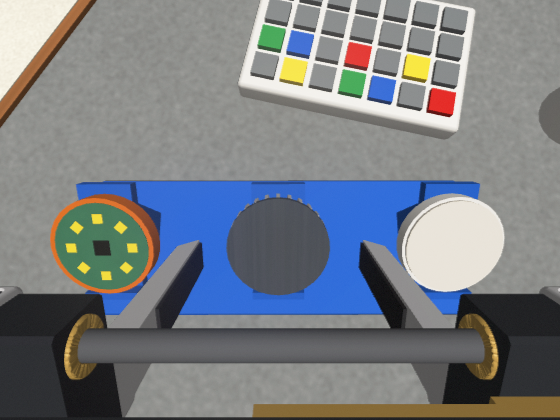

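The view matches the prediction: the heat sink spans 227–330 × 197–296 and the fingers straddle it. Descend and grip.

>>> {"fn": "move_arm", "kwargs": {
  "moves": [
    [[-0.001,0.02,-0.002],[0,0,0],100],
    [[0,0.014,0],[0,0,0],100],
    [[0,0,0],[0,0,0],100]
  ],
  "newtons": 15
}}

```text
time_s: 3.15
eef_pos: [0.5825, 0.2623, 0.0664]
orientation: [-1.572, 0.442, -2.773]
contact_force: [0.5, -1.1, -0.5]
gripper_width: 1.0
```

Run:
```python
from plan import *
plan(*station('heat',.003))
```

```text
t 3.15 F [ 0.5 -1.1 -0.5] w 1.0 d [-0.0016 -0.0012 -0.0036] rv [-0.    -0.002 -0.006] n 1
[0.0067, 0.0049, 0.0011] [-0.0, -0.003, -0.011]
```

>>> {"fn": "move_arm", "kwargs": {
  "moves": [
    [[0.0067,0.005,0.001],[0,0,-0.01],100],
    [[0,0,0],[0,0,0],100],
    [[0,0,0],[0,0,0],60],
    [[0,0,0],[0,0,0],40],
    [[0,0,0],[0,0,0],40]
  ]
}}

```text
time_s: 3.65
eef_pos: [0.5807, 0.2614, 0.0639]
orientation: [-1.572, 0.438, -2.773]
contact_force: [-0.4, 0.5, 0.2]
gripper_width: 0.783
```

>>> {"fn": "move_arm", "kwargs": {
  "moves": [
    [[0,0,0],[0,0,0],30],
    [[0,0,0],[0,0,0],30],
    [[0,0,0],[0,0,0],30]
  ]
}}

```text
time_s: 3.95
eef_pos: [0.5807, 0.2613, 0.064]
orientation: [-1.572, 0.438, -2.773]
contact_force: [0.2, -0.7, 0.3]
gripper_width: 0.675
```

Run:
```python
from plan import *
plan(*station('heat',.003))
```

```text
t 3.95 F [ 0.2 -0.7  0.3] w 0.675 d [ 0.0001 -0.0002 -0.0013] rv [ 0.    -0.002 -0.002] n 1
[0.001, 0.0023, 0.0004] [0.0, -0.003, -0.004]
```

Run:
```python
from plan import *
s=dict(st()); R=Ro.from_euler('xyz',s['orientation']).as_matrix()
s['eef_pos']=s['eef_pos']+R@[0,-.09,0]
print(s['eef_pos'])
plan([.588,-.179,.135],tool(DY,0),s=s)
```

```text
[0.54511847 0.2474909  0.14549189]
t 3.95 F [ 0.2 -0.7  0.3] w 0.675 d [ 0.0429 -0.4265 -0.0105] rv [ 0.076  0.339 -0.434] n 10
[0.0215, -0.0078, 0.0827] [0.015, 0.068, -0.087]
[0.019, -0.0063, 0.0834] [0.015, 0.068, -0.087]
[0.0164, -0.0049, 0.084] [0.015, 0.068, -0.087]
[0.0137, -0.0036, 0.0846] [0.015, 0.068, -0.087]
[0.0109, -0.0024, 0.085] [0.015, 0.068, -0.087]
[0.0081, -0.0014, 0.0854] [0.015, 0.068, -0.087]
[0.0053, -0.0004, 0.0856] [0.015, 0.068, -0.087]
[0.0024, 0.0004, 0.0857] [0.015, 0.068, -0.087]
[-0.0006, 0.0011, 0.0857] [0.015, 0.068, -0.087]
[-0.0035, 0.0017, 0.0857] [0.015, 0.068, -0.087]
```

>>> {"fn": "move_arm", "kwargs": {
  "moves": [
    [[0,-0.02,0],[0,0,0],30],
    [[0,-0.06,0],[0,0,0],30],
    [[0,-0.08,0],[0,0,0],30],
    [[0,-0.03,0],[0,0,0],30],
    [[0,0,0],[0,0,0],30]
  ]
}}

```text
time_s: 4.45
eef_pos: [0.5409, 0.2466, 0.1513]
orientation: [-1.571, 0.435, -2.771]
contact_force: [0.1, 0.4, -1.4]
gripper_width: 0.676
```

>>> {"fn": "move_arm", "kwargs": {
  "moves": [
    [[0.021,-0.008,0.06],[0.015,0.068,-0.087],30],
    [[0.019,-0.006,0.083],[0.015,0.068,-0.087],30],
    [[0.016,-0.005,0.084],[0.015,0.068,-0.087],30],
    [[0.014,-0.004,0.0845],[0.015,0.068,-0.087],30],
    [[0.011,-0.002,0.085],[0.015,0.068,-0.087],30]
  ]
}}

```text
time_s: 4.95
eef_pos: [0.5585, 0.0436, 0.1435]
orientation: [-1.592, 0.208, -2.944]
contact_force: [0.7, -0.0, -1.5]
gripper_width: 0.675
```

>>> {"fn": "move_arm", "kwargs": {
  "moves": [
    [[0.008,-0.0015,0.085],[0.015,0.068,-0.087],30],
    [[0.005,-0.0005,0.0855],[0.015,0.068,-0.087],30],
    [[0.0025,0.0005,0.0857],[0.015,0.068,-0.087],30],
    [[-0.0005,0.001,0.07],[0.015,0.068,-0.087],30],
    [[0,0,0],[0,0,0],30]
  ]
}}

```text
time_s: 5.45
eef_pos: [0.5755, -0.135, 0.1329]
orientation: [-1.571, 0.018, -3.095]
contact_force: [0.2, -0.3, -0.5]
gripper_width: 0.673
```

Run:
```python
from plan import *
plan([.588,-.179,.12],tool(DY,0))
```

```text
t 5.45 F [ 0.2 -0.3 -0.5] w 0.673 d [ 0.0125 -0.044  -0.0129] rv [ 0.     0.022 -0.018] n 2
[-0.0102, 0.0131, 0.0446] [0.0, 0.022, -0.018]
[-0.0108, 0.013, 0.0444] [0.0, 0.022, -0.018]
```

Approach over the plate, then take a wrist look to refine the centring.

>>> {"fn": "move_arm", "kwargs": {
  "moves": [
    [[-0.01,0.01,0.045],[0,0.022,-0.018],30],
    [[-0.011,0.01,0.044],[0,0.022,-0.018],30],
    [[0,0,0],[0,0,0],30],
    [[0,0,0],[0,0,0],30]
  ]
}}

```text
time_s: 5.85
eef_pos: [0.5882, -0.1817, 0.1176]
orientation: [-1.569, -0.006, -3.12]
contact_force: [0.1, 1.2, -1.1]
gripper_width: 0.675
```

```bash
cat >> plan.py <<'E'
def wprj(d,s,X):
    R=Ro.from_euler('xyz',s['orientation']).as_matrix()
    t=R.T@(np.array(X)-s['eef_pos']); c=np.linalg.inv(d['mount'])@np.r_[t,1]; p=d['camera_matrix']@c[:3]; return (p[:2]/p[2]).round(1).tolist()
def ring(d,s,c,r,R=np.eye(3)): return [wprj(d,s,np.array(c)+R@[r*np.cos(a),r*np.sin(a),0]) for a in np.arange(4)*np.pi/2]
E
python3 - <<'E'
from plan import *
d,s=snap('wrist','w3.png')
plan([.588,-.179,.12],tool(DY,0),s=s)
print('plate',ring(d,s,[.588,-.179,.069],.045))
R=Ro.from_euler('xyz',s['orientation']).as_matrix()
print('disc top',ring(d,s,s['eef_pos']+R@[0,-.0098,0],.032))
print('grip', wprj(d,s,[.4685,-.183,.091]))
E
```

```text
t 5.85 F [ 0.1  1.2 -1.1] w 0.675 d [-0.0002  0.0027  0.0024] rv [-0.002 -0.002  0.006] n 1
[0.0003, -0.0048, -0.0055] [-0.003, -0.004, 0.011]
plate [[277.6, 167.0], [215.8, 226.3], [275.5, 282.0], [337.0, 228.6]]
disc top [[281.4, 206.4], [223.9, 259.6], [279.1, 310.0], [336.4, 261.7]]
grip [278.6, 382.0]
```

View pics/w3.png

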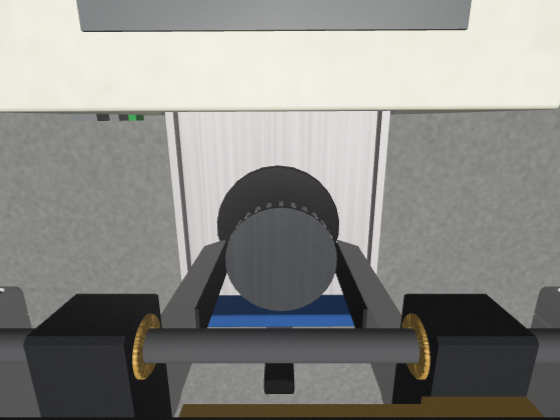

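Plate rim: top at 166, left 218, right 339. The centre is therefore about (0.5885, -0.1805), with its top near z 0.069, and the disc is held straight at 226–337 × 206–310. Correct by 1 mm and descend.

>>> {"fn": "move_arm", "kwargs": {
  "moves": [
    [[0,0.03,-0.0026],[-0.003,-0.004,0.011],30],
    [[0,0.03,0],[0,0,0],30],
    [[0,0,0],[0,0,0],30],
    [[0,0,0],[0,0,0],30]
  ]
}}

```text
time_s: 6.3
eef_pos: [0.5883, -0.178, 0.0868]
orientation: [-1.57, 0.0, -3.114]
contact_force: [0.5, -0.6, -1.2]
gripper_width: 0.678
```

Run:
```python
from plan import *
plan([.5885,-.180,.073],tool(DY,0))
```

```text
t 6.3 F [ 0.5 -0.6 -1.2] w 0.678 d [ 0.0002 -0.002  -0.0138] rv [-0.     0.003 -0.   ] n 1
[-0.0003, 0.0275, 0.0039] [-0.001, 0.007, -0.001]
```

>>> {"fn": "move_arm", "kwargs": {
  "moves": [
    [[0,0.008,0.004],[0,0.006,0],30],
    [[0,0.006,0],[0,0,0],30],
    [[0,0.003,0],[0,0,0],30],
    [[0,0,0],[0,0,0],30]
  ]
}}

```text
time_s: 6.7
eef_pos: [0.5891, -0.1801, 0.0789]
orientation: [-1.57, 0.002, -3.117]
contact_force: [0.7, -0.6, -0.8]
gripper_width: 0.676
```

Run:
```python
from plan import *
plan([.5885,-.180,.073],tool(DY,0))
```

```text
t 6.7 F [ 0.7 -0.6 -0.8] w 0.676 d [-0.0006  0.0001 -0.0059] rv [-0.001  0.    -0.002] n 1
[0.0012, 0.0119, -0.0002] [-0.002, 0.001, -0.004]
```

>>> {"fn": "move_arm", "kwargs": {
  "moves": [
    [[0.001,0.003,0],[0,0,0],30],
    [[0,0.003,0],[0,0,0],30],
    [[0,0,0],[0,0,0],30]
  ]
}}

```text
time_s: 7.0
eef_pos: [0.59, -0.1802, 0.0776]
orientation: [-1.569, 0.005, -3.117]
contact_force: [0.1, -0.7, -0.4]
gripper_width: 0.676
```

>>> {"fn": "move_arm", "kwargs": {
  "moves": [
    [[0,0.002,0],[0,0,0],30]
  ]
}}

```text
time_s: 7.1
eef_pos: [0.5905, -0.1802, 0.0772]
orientation: [-1.569, 0.006, -3.117]
contact_force: [-2.3, 1.1, 15.0]
gripper_width: 0.672
```

Run:
```python
from plan import *
plan([.5885,-.180,.0775],tool(DY,0))
```

```text
t 7.1 F [-2.3  1.1 15. ] w 0.672 d [-0.002   0.0002  0.0003] rv [-0.002  0.    -0.006] n 1
[0.0039, -0.0007, -0.0005] [-0.004, 0.001, -0.012]
```

>>> {"fn": "move_arm", "kwargs": {
  "moves": [
    [[0,-0.0005,0],[0,0,0],30]
  ]
}}

```text
time_s: 7.2
eef_pos: [0.5906, -0.1802, 0.0776]
orientation: [-1.568, 0.006, -3.117]
contact_force: [0.8, -0.4, -1.3]
gripper_width: 0.678
```

>>> {"fn": "move_arm", "kwargs": {
  "moves": [
    [[0.004,-0.001,-0.0005],[-0.004,0,-0.012],30],
    [[0,0,0],[0,0,0],30]
  ]
}}

```text
time_s: 7.4
eef_pos: [0.5881, -0.18, 0.0779]
orientation: [-1.571, -0.001, -3.117]
contact_force: [0.1, 0.5, -0.6]
gripper_width: 0.677
```

>>> {"fn": "move_arm", "kwargs": {
  "moves": [
    [[0,0.0006,0],[0,0,0],30]
  ]
}}

```text
time_s: 7.5
eef_pos: [0.588, -0.1801, 0.0774]
orientation: [-1.571, -0.001, -3.117]
contact_force: [0.3, 0.4, -0.7]
gripper_width: 0.677
```

Run:
```python
from plan import *
plan([.5885,-.180,.0775],tool(DY,0))
```

```text
t 7.5 F [ 0.3  0.4 -0.7] w 0.677 d [0.0005 0.0001 0.0001] rv [-0.     0.     0.001] n 1
[-0.0009, -0.0002, -0.0001] [-0.0, 0.0, 0.002]
```

>>> {"fn": "move_arm", "kwargs": {
  "moves": [
    [[0,0.0003,0],[0,0,0],30]
  ]
}}

```text
time_s: 7.6
eef_pos: [0.588, -0.1801, 0.0773]
orientation: [-1.571, -0.001, -3.117]
contact_force: [-1.0, 1.6, 4.8]
gripper_width: 0.679
```

>>> {"fn": "move_arm", "kwargs": {
  "moves": [
    [[0,0.0003,0],[0,0,0],30]
  ]
}}

```text
time_s: 7.7
eef_pos: [0.588, -0.1801, 0.0773]
orientation: [-1.571, -0.001, -3.117]
contact_force: [-1.7, 0.5, 5.4]
gripper_width: 0.673
```

>>> {"fn": "move_arm", "kwargs": {
  "moves": [
    [[0,0,0],[0,0,0],80],
    [[0,0,0],[0,0,0],80],
    [[0,-0.01,0],[0,0,0],80],
    [[0,-0.06,0],[0,0,0],90],
    [[0,-0.09,0],[0,0,0],100]
  ]
}}

```text
time_s: 8.2
eef_pos: [0.5847, -0.1793, 0.1538]
orientation: [-1.574, -0.01, -3.117]
contact_force: [0.6, -1.0, -0.5]
gripper_width: 0.935
```

>>> {"fn": "move_arm", "kwargs": {
  "moves": [
    [[0,-0.02,0],[0,0,0],100],
    [[0,0,0],[0,0,0],100]
  ]
}}

```text
time_s: 8.4
eef_pos: [0.5875, -0.1798, 0.1702]
orientation: [-1.572, -0.003, -3.117]
contact_force: [-0.3, -0.4, -0.5]
gripper_width: 0.998
```

Run:
```python
from plan import *
d,s=snap('wrist','w4.png')
print('hs top', s['eef_pos'],ring(d,s,[.588,-.1803,.087],.032),'plate',ring(d,s,[.5885,-.1805,.073],.045))
plan(*station('led',.07),s=s)
```

```text
hs top [ 0.58753761 -0.17977133  0.17020973] [[281.9, 176.2], [243.2, 212.8], [280.1, 248.8], [318.8, 214.5]] plate [[282.5, 157.7], [230.5, 207.5], [280.1, 255.6], [331.9, 209.8]]
t 8.4 F [-0.3 -0.4 -0.5] w 0.998 d [-0.0729  0.5332 -0.0468] rv [-0.074 -0.341  0.434] n 13
[0.0092, 0.0073, -0.0823] [-0.011, -0.052, 0.067]
[0.0073, 0.0075, -0.0824] [-0.011, -0.052, 0.067]
[0.0054, 0.0078, -0.0826] [-0.011, -0.052, 0.067]
[0.0035, 0.0081, -0.0826] [-0.011, -0.052, 0.067]
[0.0016, 0.0085, -0.0827] [-0.011, -0.052, 0.067]
[-0.0003, 0.0089, -0.0826] [-0.011, -0.052, 0.067]
[-0.0022, 0.0094, -0.0825] [-0.011, -0.052, 0.067]
[-0.004, 0.01, -0.0824] [-0.011, -0.052, 0.067]
[-0.0058, 0.0106, -0.0822] [-0.011, -0.052, 0.067]
[-0.0076, 0.0113, -0.082] [-0.011, -0.052, 0.067]
[-0.0093, 0.0121, -0.0817] [-0.011, -0.052, 0.067]
[-0.0111, 0.0129, -0.0814] [-0.011, -0.052, 0.067]
[-0.0127, 0.0137, -0.081] [-0.011, -0.052, 0.067]
```

View pics/w4.png

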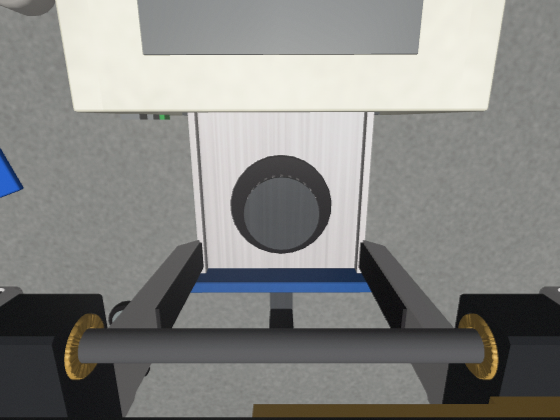

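Heat sink sits at 243–320 × 177–250 inside the plate rim at 231–331 × 155–253, so it is about 2 mm off centre. Good enough; on to the LED board.

>>> {"fn": "move_arm", "kwargs": {
  "moves": [
    [[0.009,0.0073,-0.05],[-0.011,-0.052,0.067],100],
    [[0.007,0.0075,-0.082],[-0.011,-0.052,0.067],100],
    [[0.0055,0.008,-0.0825],[-0.011,-0.052,0.067],100],
    [[0.0035,0.008,-0.0825],[-0.011,-0.052,0.067],100],
    [[0.0015,0.0085,-0.0825],[-0.011,-0.052,0.067],100]
  ]
}}

```text
time_s: 8.95
eef_pos: [0.5581, 0.0089, 0.1452]
orientation: [-1.591, 0.167, -2.993]
contact_force: [2.1, -0.0, 0.6]
gripper_width: 1.0
```

>>> {"fn": "move_arm", "kwargs": {
  "moves": [
    [[0,0.009,-0.0825],[-0.011,-0.052,0.067],100],
    [[-0.002,0.0095,-0.0825],[-0.011,-0.052,0.067],100],
    [[-0.004,0.01,-0.0825],[-0.011,-0.052,0.067],100],
    [[-0.006,0.0105,-0.082],[-0.011,-0.052,0.067],100],
    [[-0.0075,0.011,-0.082],[-0.011,-0.052,0.067],100]
  ]
}}

```text
time_s: 9.45
eef_pos: [0.5249, 0.2211, 0.1217]
orientation: [-1.59, 0.338, -2.858]
contact_force: [0.7, -0.5, -0.1]
gripper_width: 0.997
```

>>> {"fn": "move_arm", "kwargs": {
  "moves": [
    [[-0.009,0.012,-0.082],[-0.011,-0.052,0.067],100],
    [[-0.011,0.012,-0.08],[-0.011,-0.052,0.067],100],
    [[-0.0127,0.01,-0.05],[-0.011,-0.052,0.067],100],
    [[0,0,0],[0,0,0],100]
  ]
}}

```text
time_s: 9.85
eef_pos: [0.5052, 0.3383, 0.1078]
orientation: [-1.579, 0.437, -2.763]
contact_force: [1.1, 0.4, -0.2]
gripper_width: 1.0
```

Run:
```python
from plan import *
plan(*station('led',.04))
```

```text
t 9.85 F [ 1.1  0.4 -0.2] w 1.0 d [ 0.0212  0.0197 -0.0115] rv [ 0.012  0.008 -0.001] n 1
[-0.0392, 0.0439, -0.0206] [0.024, 0.015, -0.002]
```

>>> {"fn": "move_arm", "kwargs": {
  "moves": [
    [[-0.039,0,-0.02],[0.024,0.015,0],100],
    [[0,0.035,0],[0,0,0],100],
    [[0,0,0],[0,0,0],100],
    [[0,0,0],[0,0,0],100]
  ]
}}

```text
time_s: 10.25
eef_pos: [0.522, 0.3555, 0.0957]
orientation: [-1.569, 0.429, -2.768]
contact_force: [-0.4, 0.3, -0.4]
gripper_width: 0.998
```

Run:
```python
from plan import *
plan(*station('led',.0025))
d,s=snap('wrist','w5.png')
print(ring(d,s,station('led',.012)[0],.032,tool(A,B)@np.array([[-1,0,0],[0,0,-1],[0,-1,0.]])),s['eef_pos'])
```

```text
t 10.25 F [-0.4  0.3 -0.4] w 0.998 d [ 0.0192  0.0083 -0.0335] rv [-0.001  0.003  0.007] n 1
[-0.0101, 0.0782, -0.0016] [-0.002, 0.005, 0.015]
[[279.4, 183.1], [232.5, 229.1], [279.3, 271.7], [326.2, 229.2]] [0.52204377 0.35547524 0.09573416]
```

View pics/w5.png

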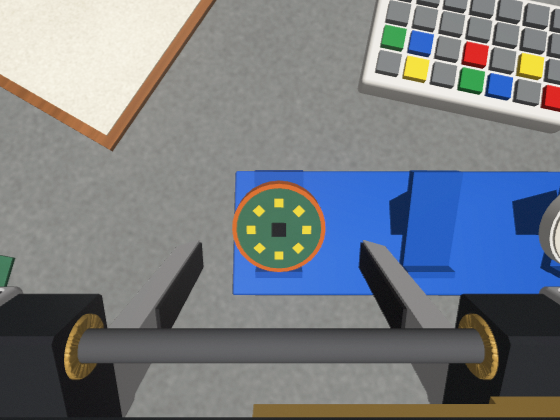

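LED board spans 232–326 × 182–272, which matches the prediction.

>>> {"fn": "move_arm", "kwargs": {
  "moves": [
    [[-0.01,0.035,-0.0015],[-0.002,0.005,0.015],100],
    [[0,0.03,0],[0,0,0],100],
    [[0,0.004,0],[0,0,0],100],
    [[0,0,0],[0,0,0],100]
  ]
}}

```text
time_s: 10.7
eef_pos: [0.5402, 0.3596, 0.0671]
orientation: [-1.572, 0.436, -2.776]
contact_force: [-0.3, 0.2, -0.5]
gripper_width: 0.999
```

Run:
```python
from plan import *
plan(*station('led',.0025))
```

```text
t 10.7 F [-0.3  0.2 -0.5] w 0.999 d [ 0.001   0.0042 -0.0048] rv [-0.001 -0.004  0.   ] n 1
[-0.0004, 0.0108, -0.0071] [-0.003, -0.008, 0.0]
```

>>> {"fn": "move_arm", "kwargs": {
  "moves": [
    [[0,0.01,-0.007],[-0.003,-0.008,0],100],
    [[0,0,0],[0,0,0],90],
    [[0,0,0],[0,0,0],60],
    [[0,0,0],[0,0,0],40],
    [[0,0,0],[0,0,0],30]
  ]
}}

```text
time_s: 11.2
eef_pos: [0.5408, 0.3635, 0.0642]
orientation: [-1.573, 0.437, -2.773]
contact_force: [0.0, 0.8, -0.3]
gripper_width: 0.693
```

>>> {"fn": "move_arm", "kwargs": {
  "moves": [
    [[0,0,0],[0,0,0],30],
    [[0,0,0],[0,0,0],30],
    [[0,0,0],[0,0,0],30]
  ]
}}

```text
time_s: 11.5
eef_pos: [0.5408, 0.3634, 0.0644]
orientation: [-1.573, 0.437, -2.773]
contact_force: [0.3, 0.2, -0.9]
gripper_width: 0.675
```

Run:
```python
from plan import *
plan(*station('led',.0025))
s=dict(st()); R=Ro.from_euler('xyz',s['orientation']).as_matrix()
s['eef_pos']=s['eef_pos']+R@[0,-.095,0]
plan([.588,-.18,.15],tool(DY,0),s=s)
```

```text
t 11.5 F [ 0.3  0.2 -0.9] w 0.675 d [ 0.0004  0.0004 -0.0021] rv [ 0.001 -0.001 -0.001] n 1
[0.0008, 0.0043, -0.0004] [0.003, -0.003, -0.002]
t 11.5 F [ 0.3  0.2 -0.9] w 0.675 d [ 8.470e-02 -5.287e-01 -5.000e-04] rv [ 0.077  0.34  -0.433] n 12
[0.0169, -0.008, 0.0873] [0.013, 0.057, -0.072]
[0.0147, -0.0068, 0.0878] [0.013, 0.057, -0.072]
[0.0124, -0.0058, 0.0882] [0.013, 0.057, -0.072]
[0.0101, -0.0048, 0.0885] [0.013, 0.057, -0.072]
[0.0077, -0.0039, 0.0888] [0.013, 0.057, -0.072]
[0.0054, -0.0031, 0.089] [0.013, 0.057, -0.072]
[0.0029, -0.0024, 0.0892] [0.013, 0.057, -0.072]
[0.0005, -0.0018, 0.0892] [0.013, 0.057, -0.072]
[-0.002, -0.0012, 0.0892] [0.013, 0.057, -0.072]
[-0.0045, -0.0008, 0.0891] [0.013, 0.057, -0.072]
[-0.007, -0.0004, 0.089] [0.013, 0.057, -0.072]
[-0.0095, -0.0001, 0.0887] [0.013, 0.057, -0.072]
```

>>> {"fn": "move_arm", "kwargs": {
  "moves": [
    [[0,-0.02,0],[0,0,0],30],
    [[0,-0.06,0],[0,0,0],30],
    [[0,-0.08,0],[0,0,0],30],
    [[0,-0.03,0],[0,0,0],30],
    [[0,0,0],[0,0,0],30]
  ]
}}

```text
time_s: 12.0
eef_pos: [0.5002, 0.3479, 0.1543]
orientation: [-1.571, 0.435, -2.77]
contact_force: [0.1, 0.5, -0.9]
gripper_width: 0.675
```

>>> {"fn": "move_arm", "kwargs": {
  "moves": [
    [[0.017,-0.008,0.05],[0.013,0.057,-0.072],30],
    [[0.015,-0.007,0.088],[0.013,0.057,-0.072],30],
    [[0.0125,-0.006,0.088],[0.013,0.057,-0.072],30],
    [[0.01,-0.005,0.0885],[0.013,0.057,-0.072],30],
    [[0.0075,-0.004,0.089],[0.013,0.057,-0.072],30]
  ]
}}

```text
time_s: 12.5
eef_pos: [0.5274, 0.1453, 0.1537]
orientation: [-1.593, 0.248, -2.913]
contact_force: [0.9, -0.3, -0.9]
gripper_width: 0.676
```

>>> {"fn": "move_arm", "kwargs": {
  "moves": [
    [[0.0055,-0.003,0.089],[0.013,0.057,-0.072],30],
    [[0.003,-0.0025,0.089],[0.013,0.057,-0.072],30],
    [[0.0005,-0.002,0.089],[0.013,0.057,-0.072],30],
    [[-0.002,-0.001,0.089],[0.013,0.057,-0.072],30],
    [[-0.0045,-0.001,0.089],[0.013,0.057,-0.072],30]
  ]
}}

```text
time_s: 13.0
eef_pos: [0.5631, -0.0851, 0.1508]
orientation: [-1.581, 0.056, -3.061]
contact_force: [0.1, 0.9, 0.1]
gripper_width: 0.67
```

>>> {"fn": "move_arm", "kwargs": {
  "moves": [
    [[-0.007,0,0.085],[0.013,0.057,-0.072],30],
    [[-0.0095,0,0.06],[0.013,0.057,-0.072],30],
    [[0,0,0],[0,0,0],30]
  ]
}}

```text
time_s: 13.3
eef_pos: [0.5761, -0.1678, 0.1477]
orientation: [-1.565, -0.024, -3.129]
contact_force: [-0.4, -0.4, -0.6]
gripper_width: 0.677
```

Run:
```python
from plan import *
plan([.588,-.18,.107],tool(DY,0),n=2)
```

```text
t 13.3 F [-0.4 -0.4 -0.6] w 0.677 d [ 0.0119 -0.0122 -0.0407] rv [-0.006 -0.011  0.024] n 2
[-0.0127, 0.0405, 0.0121] [-0.006, -0.011, 0.024]
[-0.0122, 0.0406, 0.0123] [-0.006, -0.011, 0.024]
```

>>> {"fn": "move_arm", "kwargs": {
  "moves": [
    [[-0.024,0.03,0.024],[-0.012,-0.022,0.048],30],
    [[0,0.04,0],[0,0,0],30],
    [[0,0,0],[0,0,0],30],
    [[0,0,0],[0,0,0],30]
  ]
}}

```text
time_s: 13.7
eef_pos: [0.5876, -0.1807, 0.1089]
orientation: [-1.571, -0.003, -3.118]
contact_force: [0.3, -0.1, -0.2]
gripper_width: 0.674
```

Run:
```python
from plan import *
plan([.588,-.18,.0918],tool(DY,0),n=2)
d,s=snap('wrist','w6.png');print(s['eef_pos'])
R=Ro.from_euler('xyz',s['orientation']).as_matrix()
print('disc top',ring(d,s,s['eef_pos']+R@[0,-.0073,0],.032), 'hs',ring(d,s,[.588,-.1803,.087],.032),'plate',ring(d,s,[.589,-.1805,.073],.045))
```

```text
t 13.7 F [ 0.3 -0.1 -0.2] w 0.674 d [ 0.0004  0.0007 -0.0171] rv [-0.    -0.001  0.003] n 2
[-0.0005, 0.0171, -0.0007] [-0.0, -0.001, 0.003]
[-0.0004, 0.0171, -0.0007] [-0.0, -0.001, 0.003]
[ 0.58761099 -0.18072799  0.1088986 ]
disc top [[281.5, 205.1], [224.6, 257.7], [279.1, 307.7], [335.7, 259.9]] hs [[280.7, 192.7], [231.3, 238.9], [278.6, 283.4], [327.8, 240.9]] plate [[281.4, 167.6], [215.9, 230.1], [278.6, 288.7], [343.8, 232.7]]
```

View pics/w6.png

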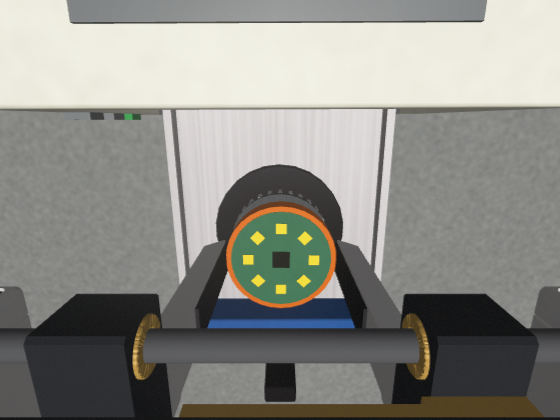

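LED board held straight (226–336 × 206–308). Descend, then feel with tiny steps; the rows restart from the measured pose, so force can't wind up.

>>> {"fn": "move_arm", "kwargs": {
  "moves": [
    [[-0.0008,0.014,-0.0012],[0,0,0.003],30],
    [[0,0.01,0],[0,0,0],30],
    [[0,0,0],[0,0,0],30],
    [[0,0,0],[0,0,0],30]
  ]
}}

```text
time_s: 14.15
eef_pos: [0.5888, -0.1787, 0.0979]
orientation: [-1.57, 0.001, -3.116]
contact_force: [-0.2, 0.4, 0.3]
gripper_width: 0.671
```

Run:
```python
from plan import *
plan([.588,-.18,.0918],tool(DY,0),n=1)
```

```text
t 14.15 F [-0.2  0.4  0.3] w 0.671 d [-0.0008 -0.0013 -0.0061] rv [-0.001  0.001 -0.001] n 1
[0.0016, 0.0121, 0.0025] [-0.001, 0.002, -0.002]
```

>>> {"fn": "move_arm", "kwargs": {
  "moves": [
    [[0.0015,0.003,0.0025],[0,0,0],30],
    [[0,0.001,0],[0,0,0],30],
    [[0,0.001,0],[0,0,0],30]
  ]
}}

```text
time_s: 14.45
eef_pos: [0.5883, -0.1802, 0.0958]
orientation: [-1.57, 0.002, -3.116]
contact_force: [1.1, 0.0, -0.1]
gripper_width: 0.674
```

>>> {"fn": "move_arm", "kwargs": {
  "moves": [
    [[0,0.0006,0],[0,0,0],30],
    [[0,0.0006,0],[0,0,0],30]
  ]
}}

```text
time_s: 14.65
eef_pos: [0.5883, -0.1802, 0.0953]
orientation: [-1.57, 0.002, -3.116]
contact_force: [0.1, -0.7, -0.5]
gripper_width: 0.673
```

>>> {"fn": "move_arm", "kwargs": {
  "moves": [
    [[0,0.0005,0],[0,0,0],30],
    [[0,0.0005,0],[0,0,0],30]
  ]
}}

```text
time_s: 14.85
eef_pos: [0.5883, -0.1803, 0.0947]
orientation: [-1.57, 0.002, -3.117]
contact_force: [-0.4, 0.3, -0.1]
gripper_width: 0.676
```

Run:
```python
from plan import *
plan([.588,-.18,.0918],tool(DY,0),n=1)
```

```text
t 14.85 F [-0.4  0.3 -0.1] w 0.676 d [-0.0003  0.0003 -0.0029] rv [-0.001  0.001 -0.002] n 1
[0.0007, 0.0059, -0.0005] [-0.002, 0.002, -0.004]
```

>>> {"fn": "move_arm", "kwargs": {
  "moves": [
    [[0.0005,0.0006,0],[0,0,0],30],
    [[0,0.0006,0],[0,0,0],30]
  ]
}}

```text
time_s: 15.05
eef_pos: [0.5881, -0.1802, 0.0941]
orientation: [-1.57, 0.002, -3.117]
contact_force: [0.5, -0.1, -0.8]
gripper_width: 0.677
```

>>> {"fn": "move_arm", "kwargs": {
  "moves": [
    [[0,0.0006,0],[0,0,0],30],
    [[0,0.0005,0],[0,0,0],30]
  ]
}}

```text
time_s: 15.25
eef_pos: [0.5881, -0.1802, 0.0935]
orientation: [-1.57, 0.002, -3.117]
contact_force: [0.8, 0.9, -0.5]
gripper_width: 0.675
```

>>> {"fn": "move_arm", "kwargs": {
  "moves": [
    [[0,0.0005,0],[0,0,0],30],
    [[0,0.0005,0],[0,0,0],30]
  ]
}}

```text
time_s: 15.45
eef_pos: [0.5881, -0.1802, 0.0929]
orientation: [-1.57, 0.002, -3.116]
contact_force: [-0.1, 0.2, -0.3]
gripper_width: 0.678
```

>>> {"fn": "move_arm", "kwargs": {
  "moves": [
    [[0,0.0004,0],[0,0,0],30],
    [[0,0.0004,0],[0,0,0],30]
  ]
}}

```text
time_s: 15.65
eef_pos: [0.5881, -0.1802, 0.0925]
orientation: [-1.57, 0.002, -3.116]
contact_force: [0.3, -0.2, -0.7]
gripper_width: 0.674
```

>>> {"fn": "move_arm", "kwargs": {
  "moves": [
    [[0,0.0004,0],[0,0,0],30],
    [[0,0.0004,0],[0,0,0],30]
  ]
}}

```text
time_s: 15.85
eef_pos: [0.5881, -0.1803, 0.0921]
orientation: [-1.57, 0.002, -3.117]
contact_force: [-0.5, 0.0, -0.4]
gripper_width: 0.679
```

>>> {"fn": "move_arm", "kwargs": {
  "moves": [
    [[0,0.0004,0],[0,0,0],30],
    [[0,0.0004,0],[0,0,0],30]
  ]
}}

```text
time_s: 16.05
eef_pos: [0.5882, -0.1802, 0.0917]
orientation: [-1.57, 0.002, -3.116]
contact_force: [-0.0, 0.2, 3.0]
gripper_width: 0.674
```

>>> {"fn": "move_arm", "kwargs": {
  "moves": [
    [[0,0.0004,0],[0,0,0],30]
  ]
}}

```text
time_s: 16.15
eef_pos: [0.5882, -0.1802, 0.0917]
orientation: [-1.57, 0.002, -3.117]
contact_force: [-2.1, 0.2, 4.4]
gripper_width: 0.676
```

>>> {"fn": "move_arm", "kwargs": {
  "moves": [
    [[0,0.0004,0],[0,0,0],30]
  ]
}}

```text
time_s: 16.25
eef_pos: [0.5882, -0.1803, 0.0917]
orientation: [-1.57, 0.002, -3.117]
contact_force: [-1.7, 0.3, 5.9]
gripper_width: 0.676
```

>>> {"fn": "move_arm", "kwargs": {
  "moves": [
    [[0,0.0004,0],[0,0,0],30]
  ]
}}

```text
time_s: 16.35
eef_pos: [0.5883, -0.1802, 0.0917]
orientation: [-1.57, 0.003, -3.117]
contact_force: [-2.5, 1.3, 5.2]
gripper_width: 0.676
```

>>> {"fn": "move_arm", "kwargs": {
  "moves": [
    [[0,0,0],[0,0,0],80],
    [[0,0,0],[0,0,0],80],
    [[0,-0.01,0],[0,0,0],80],
    [[0,-0.06,0],[0,0,0],90],
    [[0,-0.07,0],[0,0,0],100]
  ]
}}

```text
time_s: 16.85
eef_pos: [0.5854, -0.1795, 0.159]
orientation: [-1.572, -0.005, -3.116]
contact_force: [1.1, 0.2, 0.5]
gripper_width: 0.935
```

>>> {"fn": "move_arm", "kwargs": {
  "moves": [
    [[0,-0.01,0],[0,0,0],100],
    [[0,0,0],[0,0,0],100]
  ]
}}

```text
time_s: 17.05
eef_pos: [0.5876, -0.1801, 0.169]
orientation: [-1.57, 0.001, -3.117]
contact_force: [0.9, -1.0, -1.0]
gripper_width: 0.998
```

Run:
```python
from plan import *
d,s=snap('wrist','w7.png');print(s['eef_pos'])
plan(*station('diff',.07),s=s)
```

```text
[ 0.58757118 -0.18006475  0.16903582]
t 17.05 F [ 0.9 -1.  -1. ] w 0.998 d [ 0.0067  0.3284 -0.0456] rv [-0.076 -0.34   0.431] n 8
[-0.0037, 0.0113, -0.082] [-0.019, -0.085, 0.108]
[-0.0065, 0.0124, -0.0817] [-0.019, -0.085, 0.108]
[-0.0093, 0.0136, -0.0813] [-0.019, -0.085, 0.108]
[-0.012, 0.015, -0.0807] [-0.019, -0.085, 0.108]
[-0.0145, 0.0164, -0.08] [-0.019, -0.085, 0.108]
[-0.017, 0.018, -0.0791] [-0.019, -0.085, 0.108]
[-0.0193, 0.0198, -0.0782] [-0.019, -0.085, 0.108]
[-0.0215, 0.0216, -0.0771] [-0.019, -0.085, 0.108]
```

>>> {"fn": "move_arm", "kwargs": {
  "moves": [
    [[-0.003,0.005,-0.05],[-0.019,-0.085,0.108],100],
    [[-0.0065,0.012,-0.082],[-0.019,-0.085,0.108],100],
    [[-0.009,0.0135,-0.081],[-0.019,-0.085,0.108],100],
    [[-0.012,0.015,-0.081],[-0.019,-0.085,0.108],100],
    [[-0.0145,0.0165,-0.08],[-0.019,-0.085,0.108],100]
  ]
}}

```text
time_s: 17.6
eef_pos: [0.591, 0.0098, 0.1389]
orientation: [-1.588, 0.279, -2.906]
contact_force: [1.1, 0.2, 0.1]
gripper_width: 1.001
```

>>> {"fn": "move_arm", "kwargs": {
  "moves": [
    [[-0.017,0.018,-0.079],[-0.019,-0.085,0.108],100],
    [[-0.019,0.015,-0.078],[-0.019,-0.085,0.108],100],
    [[-0.02,0.01,-0.05],[-0.019,-0.085,0.108],100],
    [[0,0,0],[0,0,0],100],
    [[0,0,0],[0,0,0],100]
  ]
}}

```text
time_s: 18.1
eef_pos: [0.5885, 0.1282, 0.1235]
orientation: [-1.572, 0.444, -2.759]
contact_force: [0.4, -0.8, -0.3]
gripper_width: 1.006
```

Run:
```python
from plan import *
plan(*station('diff',.04,0,.001))
```

```text
t 18.1 F [ 0.4 -0.8 -0.3] w 1.006 d [ 0.0172  0.0257 -0.0272] rv [ 0.007  0.011 -0.007] n 1
[-0.0228, 0.0711, -0.0347] [0.014, 0.023, -0.015]
```

>>> {"fn": "move_arm", "kwargs": {
  "moves": [
    [[-0.023,0.01,-0.035],[0.014,0.023,-0.015],100],
    [[0,0.05,0],[0,0,0],100],
    [[0,0.01,0],[0,0,0],100],
    [[0,0,0],[0,0,0],100]
  ]
}}

```text
time_s: 18.5
eef_pos: [0.6068, 0.1489, 0.0952]
orientation: [-1.57, 0.432, -2.78]
contact_force: [-0.8, -0.1, 0.4]
gripper_width: 0.998
```

Run:
```python
from plan import *
plan(*station('diff',.0025,0,.001))
d,s=snap('wrist','w8.png')
print(ring(d,s,station('diff',.012)[0],.032,tool(A,B)@np.array([[-1,0,0],[0,0,-1],[0,-1,0.]])),s['eef_pos'])
```

```text
t 18.5 F [-0.8 -0.1  0.4] w 0.998 d [ 0.0136  0.0107 -0.0329] rv [-0.005 -0.008  0.004] n 1
[-0.0025, 0.0736, -0.0105] [-0.009, -0.016, 0.008]
[[273.7, 189.4], [227.3, 236.0], [275.0, 278.1], [321.5, 235.1]] [0.60681184 0.14889122 0.09516874]
```

View pics/w8.png

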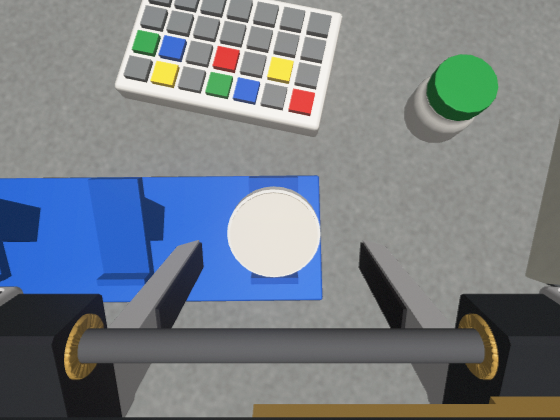

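Diffuser spans 227–321 × 187–278, as predicted.

>>> {"fn": "move_arm", "kwargs": {
  "moves": [
    [[-0.0025,0.02,-0.0105],[-0.009,-0.016,0.008],100],
    [[0,0.04,0],[0,0,0],100],
    [[0,0.004,0],[0,0,0],100],
    [[0,0,0],[0,0,0],100],
    [[0,0,0],[0,0,0],100]
  ]
}}

```text
time_s: 19.05
eef_pos: [0.6195, 0.1573, 0.068]
orientation: [-1.57, 0.439, -2.774]
contact_force: [0.5, -0.3, 0.2]
gripper_width: 1.0
```

Run:
```python
from plan import *
plan(*station('diff',.0025,0,.001))
```

```text
t 19.05 F [ 0.5 -0.3  0.2] w 1.0 d [ 0.0009  0.0024 -0.0057] rv [-0.001 -0.002 -0.002] n 1
[0.0018, 0.0119, -0.0037] [-0.003, -0.004, -0.005]
```

>>> {"fn": "move_arm", "kwargs": {
  "moves": [
    [[0.0018,0.01,-0.0037],[-0.003,-0.004,-0.005],100],
    [[0,0,0],[0,0,0],90],
    [[0,0,0],[0,0,0],60],
    [[0,0,0],[0,0,0],40],
    [[0,0,0],[0,0,0],30]
  ]
}}

```text
time_s: 19.55
eef_pos: [0.6204, 0.1595, 0.0647]
orientation: [-1.571, 0.438, -2.772]
contact_force: [1.0, -0.3, -0.5]
gripper_width: 0.692
```

>>> {"fn": "move_arm", "kwargs": {
  "moves": [
    [[0,0,0],[0,0,0],30],
    [[0,0,0],[0,0,0],30],
    [[0,0,0],[0,0,0],30]
  ]
}}

```text
time_s: 19.85
eef_pos: [0.6203, 0.1594, 0.0647]
orientation: [-1.571, 0.438, -2.772]
contact_force: [-0.2, -0.2, -0.3]
gripper_width: 0.673
```

Run:
```python
from plan import *
plan(*station('diff',.0025,0,.001))
s=dict(st()); R=Ro.from_euler('xyz',s['orientation']).as_matrix()
s['eef_pos']=s['eef_pos']+R@[0,-.095,0]
plan([.588,-.18,.152],tool(DY,0),s=s)
```

```text
t 19.85 F [-0.2 -0.2 -0.3] w 0.673 d [ 0.0002  0.0002 -0.0025] rv [-0.    -0.    -0.002] n 1
[0.0017, 0.0047, -0.0003] [-0.0, -0.001, -0.003]
t 19.85 F [-0.2 -0.2 -0.3] w 0.673 d [ 0.0053 -0.3248  0.0012] rv [ 0.076  0.34  -0.434] n 8
[0.0254, -0.0122, 0.0762] [0.019, 0.085, -0.108]
[0.0227, -0.0102, 0.0773] [0.019, 0.085, -0.108]
[0.0199, -0.0083, 0.0783] [0.019, 0.085, -0.108]
[0.0169, -0.0065, 0.0792] [0.019, 0.085, -0.108]
[0.0139, -0.005, 0.0799] [0.019, 0.085, -0.108]
[0.0107, -0.0035, 0.0804] [0.019, 0.085, -0.108]
[0.0074, -0.0023, 0.0808] [0.019, 0.085, -0.108]
[0.004, -0.0012, 0.0811] [0.019, 0.085, -0.108]
```

>>> {"fn": "move_arm", "kwargs": {
  "moves": [
    [[0,-0.02,0],[0,0,0],30],
    [[0,-0.06,0],[0,0,0],30],
    [[0,-0.08,0],[0,0,0],30],
    [[0,-0.03,0],[0,0,0],30],
    [[0,0,0],[0,0,0],30]
  ]
}}

```text
time_s: 20.35
eef_pos: [0.58, 0.1443, 0.1547]
orientation: [-1.57, 0.436, -2.77]
contact_force: [1.3, -0.5, -0.9]
gripper_width: 0.672
```

>>> {"fn": "move_arm", "kwargs": {
  "moves": [
    [[0.025,-0.012,0.05],[0.019,0.085,-0.108],30],
    [[0.023,-0.01,0.077],[0.019,0.085,-0.108],30],
    [[0.02,-0.008,0.078],[0.019,0.085,-0.108],30],
    [[0.017,-0.0065,0.079],[0.019,0.085,-0.108],30],
    [[0.014,-0.005,0.08],[0.019,0.085,-0.108],30]
  ]
}}

```text
time_s: 20.85
eef_pos: [0.5768, -0.047, 0.1548]
orientation: [-1.588, 0.155, -2.987]
contact_force: [0.3, 0.7, 0.0]
gripper_width: 0.673
```

>>> {"fn": "move_arm", "kwargs": {
  "moves": [
    [[0.0105,-0.0035,0.08],[0.019,0.085,-0.108],30],
    [[0.0075,-0.002,0.08],[0.019,0.085,-0.108],30],
    [[0.004,-0.001,0.06],[0.019,0.085,-0.108],30],
    [[0,0,0],[0,0,0],30],
    [[0,0,0],[0,0,0],30]
  ]
}}

```text
time_s: 21.35
eef_pos: [0.5777, -0.1687, 0.1513]
orientation: [-1.564, -0.021, -3.127]
contact_force: [-0.5, 1.4, -0.8]
gripper_width: 0.675
```

Run:
```python
from plan import *
plan([.588,-.18,.12],tool(DY,0),n=2)
```

```text
t 21.35 F [-0.5  1.4 -0.8] w 0.675 d [ 0.0103 -0.0113 -0.0313] rv [-0.007 -0.009  0.021] n 2
[-0.0108, 0.0312, 0.0112] [-0.007, -0.009, 0.021]
[-0.0104, 0.0312, 0.0113] [-0.007, -0.009, 0.021]
```

>>> {"fn": "move_arm", "kwargs": {
  "moves": [
    [[-0.021,0.02,0.0225],[-0.014,-0.018,0.042],30],
    [[0,0.04,0],[0,0,0],30],
    [[0,0.008,0],[0,0,0],30],
    [[0,0,0],[0,0,0],30],
    [[0,0,0],[0,0,0],30]
  ]
}}

```text
time_s: 21.85
eef_pos: [0.5884, -0.1761, 0.1154]
orientation: [-1.572, 0.001, -3.112]
contact_force: [0.8, 0.4, -0.6]
gripper_width: 0.676
```

Run:
```python
from plan import *
plan([.588,-.18,.104],tool(DY,0),n=1)
```

```text
t 21.85 F [ 0.8  0.4 -0.6] w 0.676 d [-0.0004 -0.0039 -0.0114] rv [ 0.001  0.006 -0.001] n 1
[0.001, 0.0228, 0.0078] [0.002, 0.011, -0.002]
```

>>> {"fn": "move_arm", "kwargs": {
  "moves": [
    [[0.001,0.01,0.0078],[0.002,0.011,0],30],
    [[0,0.005,0],[0,0,0],30],
    [[0,0,0],[0,0,0],30],
    [[0,0,0],[0,0,0],30]
  ]
}}

```text
time_s: 22.25
eef_pos: [0.5888, -0.1798, 0.1092]
orientation: [-1.57, 0.004, -3.117]
contact_force: [-0.4, 0.7, -0.3]
gripper_width: 0.674
```

Run:
```python
from plan import *
plan([.588,-.18,.104],tool(DY,0),n=1)
```

```text
t 22.25 F [-0.4  0.7 -0.3] w 0.674 d [-0.0008 -0.0002 -0.0052] rv [-0.001  0.001 -0.004] n 1
[0.0017, 0.0105, 0.0004] [-0.001, 0.001, -0.007]
```

>>> {"fn": "move_arm", "kwargs": {
  "moves": [
    [[0.0016,0.003,0.0004],[0,0,-0.007],30],
    [[0,0.002,0],[0,0,0],30],
    [[0,0.001,0],[0,0,0],30],
    [[0,0.0006,0],[0,0,0],30]
  ]
}}

```text
time_s: 22.65
eef_pos: [0.5882, -0.1801, 0.106]
orientation: [-1.57, 0.0, -3.117]
contact_force: [-0.7, 1.1, -0.8]
gripper_width: 0.675
```

>>> {"fn": "move_arm", "kwargs": {
  "moves": [
    [[0,0.0005,0],[0,0,0],30],
    [[0,0.0005,0],[0,0,0],30],
    [[0,0.0005,0],[0,0,0],30]
  ]
}}

```text
time_s: 22.95
eef_pos: [0.5882, -0.18, 0.1052]
orientation: [-1.57, 0.0, -3.117]
contact_force: [0.2, -0.2, -0.6]
gripper_width: 0.674
```

>>> {"fn": "move_arm", "kwargs": {
  "moves": [
    [[0,0.0004,0],[0,0,0],30],
    [[0,0.0004,0],[0,0,0],30],
    [[0,0.0004,0],[0,0,0],30]
  ]
}}

```text
time_s: 23.25
eef_pos: [0.5882, -0.18, 0.1046]
orientation: [-1.57, 0.0, -3.117]
contact_force: [0.1, 0.3, -0.1]
gripper_width: 0.675
```

>>> {"fn": "move_arm", "kwargs": {
  "moves": [
    [[0,0.0004,0],[0,0,0],30],
    [[0,0.0004,0],[0,0,0],30]
  ]
}}

```text
time_s: 23.45
eef_pos: [0.5882, -0.18, 0.1041]
orientation: [-1.57, 0.001, -3.117]
contact_force: [0.1, -0.2, -0.6]
gripper_width: 0.675
```

>>> {"fn": "move_arm", "kwargs": {
  "moves": [
    [[0,0.0004,0],[0,0,0],30],
    [[0,0.0004,0],[0,0,0],30]
  ]
}}

```text
time_s: 23.65
eef_pos: [0.5883, -0.18, 0.1039]
orientation: [-1.57, 0.001, -3.117]
contact_force: [-1.7, -0.2, 5.0]
gripper_width: 0.674
```

>>> {"fn": "move_arm", "kwargs": {
  "moves": [
    [[0,0.0004,0],[0,0,0],30],
    [[0,0.0004,0],[0,0,0],30]
  ]
}}

```text
time_s: 23.85
eef_pos: [0.5883, -0.18, 0.1039]
orientation: [-1.57, 0.001, -3.117]
contact_force: [-2.2, 0.9, 4.6]
gripper_width: 0.68
```

>>> {"fn": "move_arm", "kwargs": {
  "moves": [
    [[0,0.0004,0],[0,0,0],30]
  ]
}}

```text
time_s: 23.95
eef_pos: [0.5884, -0.18, 0.104]
orientation: [-1.57, 0.001, -3.117]
contact_force: [-2.1, 0.5, 5.7]
gripper_width: 0.676
```

>>> {"fn": "move_arm", "kwargs": {
  "moves": [
    [[0,0.0004,0],[0,0,0],30]
  ]
}}

```text
time_s: 24.05
eef_pos: [0.5884, -0.18, 0.1039]
orientation: [-1.57, 0.001, -3.117]
contact_force: [-2.3, 0.4, 5.6]
gripper_width: 0.673
```

>>> {"fn": "move_arm", "kwargs": {
  "moves": [
    [[0,0,0],[0,0,0],80],
    [[0,0,0],[0,0,0],80],
    [[0,-0.01,0],[0,0,0],80],
    [[0,-0.06,0],[0,0,0],80],
    [[0,-0.05,0],[0,0,0],80]
  ]
}}

```text
time_s: 24.55
eef_pos: [0.5865, -0.1795, 0.1622]
orientation: [-1.571, -0.005, -3.117]
contact_force: [-0.2, -0.7, 0.6]
gripper_width: 0.799
```

>>> {"fn": "move_arm", "kwargs": {
  "moves": [
    [[0,-0.01,0],[0,0,0],80],
    [[0,0,0],[0,0,0],80]
  ]
}}

```text
time_s: 24.75
eef_pos: [0.588, -0.1799, 0.1707]
orientation: [-1.57, -0.0, -3.117]
contact_force: [-0.3, 0.2, -0.6]
gripper_width: 0.803
```

Run:
```python
from plan import *
d,s=snap('wrist','w9.png')
print(ring(d,s,[.588,-.180,.111],.032),'plate',ring(d,s,[.589,-.1805,.073],.045))
plan([.4685,-.183,.15],tool(DY,0),s=s)
```

```text
[[281.4, 182.3], [239.1, 222.0], [279.4, 260.9], [321.6, 223.9]] plate [[282.2, 157.8], [230.3, 207.6], [279.8, 255.6], [331.5, 209.9]]
t 24.75 F [-0.3  0.2 -0.6] w 0.803 d [-0.1195 -0.0031 -0.0207] rv [-0.     0.001  0.   ] n 3
[0.0797, 0.0138, 0.0001] [-0.0, 0.001, 0.0]
[0.0797, 0.0138, 0.0001] [-0.0, 0.001, 0.0]
[0.0797, 0.0138, 0.0001] [-0.0, 0.001, 0.0]
```

View pics/w9.png

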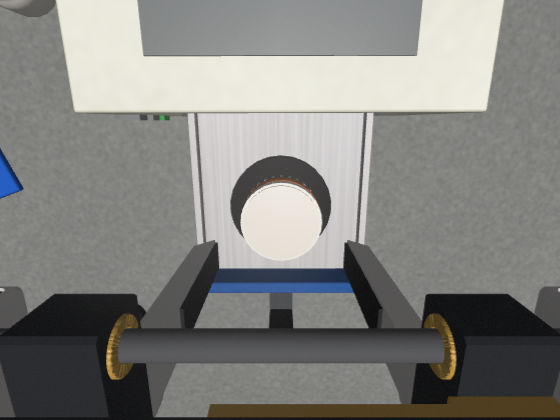

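The diffuser spans 240–322 × 182–260, centred on the stack as predicted. Now the grip.

>>> {"fn": "move_arm", "kwargs": {
  "moves": [
    [[0.05,0,0],[0,0,0],50],
    [[0.08,0,0],[0,0,0],50],
    [[0.06,0,0],[0,0,0],50],
    [[0.03,0,0],[0,0,0],50],
    [[0,0,0],[0,0,0],50]
  ]
}}

```text
time_s: 25.3
eef_pos: [0.4717, -0.1816, 0.1645]
orientation: [-1.573, -0.007, -3.116]
contact_force: [0.6, 1.0, 0.6]
gripper_width: 0.504
```

Run:
```python
from plan import *
plan([.4685,-.183,.072],tool(DY,0),n=1)
d,s=snap('wrist','w10.png')
g=[.4685,-.183,.091]
print([wprj(d,s,np.array(g)+[a*.007,b*.012,0]) for a,b in((1,1),(1,-1),(-1,-1),(-1,1))])
import cv2; im=d['frame'][:,:,::-1]; g=cv2.cvtColor(im,6)
```

```text
t 25.3 F [0.6 1.  0.6] w 0.504 d [-0.0032 -0.0014 -0.0925] rv [0.002 0.002 0.007] n 1
[0.0052, 0.1851, 0.003] [0.003, 0.003, 0.014]
[[267.6, 212.4], [297.0, 213.1], [296.4, 229.3], [267.3, 228.7]]
```

Run:
```python
import cv2,numpy as np
g=cv2.imread('pics/w10.png',0)
print(g[195:245:3,255:310:3])
```

```text
[[161 157 158 155 156 115 107 105 107 108 107 104 105 105 160 160 168 159
  161]
 [159 156 157 152 156 114 107 103 104 106 106 104 106 104 156 154 161 163
  159]
 [156 158 158 157 157 113 105 105 105 107 105 103 104 103 159 159 159 158
  156]
 [159 163 164 160 155  92  51  52  53  53  53  52  52  82 159 161 163 164
  166]
 [159 156 159 154 159  70  43  44  45  44  44  45  44  43 156 156 158 158
  165]
 [162 159 157 161 161  51  44  44  42  45  44  43  45  43 158 157 158 161
  157]
 [163 166 159 157 166  45  44  43  46  43  44  43  42  45 153 157 162 161
  158]
 [159 158 162 162 156  45  45  42  44  43  42  41  44  42 149 159 167 166
  165]
 [155 159 161 161 160  54  55  58  57  58  58  58  58  58 149 161 160 166
  167]
 [157 159 159 159 165  58  57  59  60  59  61  59  59  61 152 164 159 156
  160]
 [157 159 160 159 163  57  57  56  55  57  58  59  59  59 144 164 162 157
  160]
 [158 161 160 158 167  56  55  55  58  55  57  55  57  56 144 162 163 159
  158]
 [163 165 161 162 159  53  53  55  52  54  54  56  54  55 149 157 158 164
  160]
 [163 161 159 161 154 156 157 161 162 159 164 165 158 159 161 164 164 165
  164]
 [164 156 153 163 159 157 161 159 160 165 162 158 157 159 162 164 162 167
  162]
 [167 166 160 164 161 161 159 165 163 159 164 167 166 161 160 162 162 163
  168]
 [157 161 161 165 161 159 158 159 165 162 163 159 166 163 158 166 166 158
  160]]
```

>>> {"fn": "move_arm", "kwargs": {
  "moves": [
    [[0.012,0.04,0.003],[0.003,0.003,0.014],50],
    [[0,0.06,0],[0,0,0],50],
    [[0,0.05,0],[0,0,0],50],
    [[0,0.02,0],[0,0,0],50],
    [[0,0,0],[0,0,0],50]
  ]
}}

```text
time_s: 25.85
eef_pos: [0.4711, -0.1825, 0.0757]
orientation: [-1.571, 0.002, -3.115]
contact_force: [-0.5, 0.0, 1.5]
gripper_width: 0.501
```

Run:
```python
from plan import *
plan([.465,-.183,.072],tool(DY,0),n=1)
```

```text
t 25.85 F [-0.5  0.   1.5] w 0.501 d [-0.0061 -0.0005 -0.0037] rv [ 0.     0.002 -0.002] n 1
[0.0122, 0.0073, 0.0007] [0.001, 0.005, -0.004]
```

>>> {"fn": "move_arm", "kwargs": {
  "moves": [
    [[0.012,0.006,0.0007],[0,0.005,-0.004],50],
    [[0,0,0],[0,0,0],40],
    [[0,0,0],[0,0,0],30],
    [[0,0,0],[0,0,0],15],
    [[0,0,0],[0,0,0],15]
  ],
  "newtons": 15
}}

```text
time_s: 26.35
eef_pos: [0.4667, -0.1829, 0.0749]
orientation: [-1.571, 0.003, -3.117]
contact_force: [1.6, 2.2, -12.9]
gripper_width: 0.256
```

>>> {"fn": "move_arm", "kwargs": {
  "moves": [
    [[0,0,0],[0,0,0],15],
    [[0,0,0],[0,0,0],15]
  ]
}}

```text
time_s: 26.55
eef_pos: [0.4667, -0.1829, 0.0748]
orientation: [-1.571, 0.003, -3.117]
contact_force: [1.5, 0.8, -6.6]
gripper_width: 0.253
```

```bash
python3 - <<'E'
from plan import *
plan([.465,-.183,.072],tool(DY,0),n=1)
E
python3 - <<'E'
# tester front-face estimate from top view: top front edge z=.155
import sys; sys.path.insert(0,'.')
from fit import *
def bp(d,u,z):
    v=np.linalg.inv(d['camera_matrix'])@np.r_[u,1]; v=d['R'].T@v; c=-d['R'].T@d['t']; return c+v*(z-c[2])/v[2]
for u in [(8,55),(400,38)]: print(bp(T,px(u,4,(345,165)),.155))
E
```

```text
t 26.55 F [ 1.5  0.8 -6.6] w 0.253 d [-0.0017 -0.0001 -0.0028] rv [-0.     0.    -0.003] n 1
[0.0033, 0.0056, 0.0001] [-0.0, 0.001, -0.006]
[ 0.66554568 -0.0579069   0.155     ]
[ 0.67071041 -0.26515366  0.155     ]
```

>>> {"fn": "move_arm", "kwargs": {
  "moves": [
    [[-0.003,0,0],[0,0,0],15],
    [[-0.006,0,0],[0,0,0],15],
    [[-0.009,0,0],[0,0,0],15],
    [[-0.012,0,0],[0,0,0],15],
    [[-0.014,0,0],[0,0,0],15]
  ]
}}

```text
time_s: 27.05
eef_pos: [0.4884, -0.1823, 0.0748]
orientation: [-1.571, 0.0, -3.118]
contact_force: [-2.5, 1.1, -1.6]
gripper_width: 0.256
```

>>> {"fn": "move_arm", "kwargs": {
  "moves": [
    [[-0.014,0,0],[0,0,0],15],
    [[-0.014,0,0],[0,0,0],15],
    [[-0.014,0,0],[0,0,0],15],
    [[-0.014,0,0],[0,0,0],15],
    [[-0.014,0,0],[0,0,0],15]
  ]
}}

```text
time_s: 27.55
eef_pos: [0.5273, -0.1813, 0.0748]
orientation: [-1.571, 0.001, -3.117]
contact_force: [-2.5, 1.2, -1.8]
gripper_width: 0.257
```

Run:
```python
from plan import *
plan([.627,-.179,.0748],tool(DY,0),n=1)
```

```text
t 27.55 F [-2.5  1.2 -1.8] w 0.257 d [ 0.0997  0.0023 -0.    ] rv [ 0.     0.    -0.001] n 1
[-0.1995, 0.0001, 0.0003] [0.001, 0.0, -0.001]
```

>>> {"fn": "move_arm", "kwargs": {
  "moves": [
    [[-0.014,0,0],[0,0,0],15],
    [[-0.014,0,0],[0,0,0],15],
    [[-0.014,0,0],[0,0,0],15],
    [[-0.014,0,0],[0,0,0],15],
    [[-0.014,0,0],[0,0,0],15]
  ]
}}

```text
time_s: 28.05
eef_pos: [0.5656, -0.1802, 0.0748]
orientation: [-1.571, 0.001, -3.117]
contact_force: [-3.8, 2.0, -0.7]
gripper_width: 0.256
```

>>> {"fn": "move_arm", "kwargs": {
  "moves": [
    [[-0.014,0,0],[0,0,0],15],
    [[-0.014,0,0],[0,0,0],15],
    [[-0.012,0,0],[0,0,0],15],
    [[-0.01,0,0],[0,0,0],15],
    [[-0.007,0,0],[0,0,0],15]
  ]
}}

```text
time_s: 28.55
eef_pos: [0.5973, -0.1794, 0.0749]
orientation: [-1.571, 0.001, -3.117]
contact_force: [-1.9, 1.3, -0.5]
gripper_width: 0.252
```

Run:
```python
from plan import *
plan([.627,-.179,.0748],tool(DY,0),n=1)
```

```text
t 28.55 F [-1.9  1.3 -0.5] w 0.252 d [ 0.0297  0.0004 -0.0001] rv [ 0.     0.    -0.001] n 1
[-0.0594, 0.0002, 0.0006] [0.001, 0.001, -0.002]
```

>>> {"fn": "move_arm", "kwargs": {
  "moves": [
    [[-0.006,0,0],[0,0,0],15],
    [[-0.006,0,0],[0,0,0],15],
    [[-0.006,0,0],[0,0,0],15],
    [[-0.006,0,0],[0,0,0],15],
    [[-0.005,0,0],[0,0,0],15]
  ]
}}

```text
time_s: 29.05
eef_pos: [0.6129, -0.179, 0.0748]
orientation: [-1.571, 0.001, -3.117]
contact_force: [-2.8, 1.3, -1.0]
gripper_width: 0.251
```

>>> {"fn": "move_arm", "kwargs": {
  "moves": [
    [[-0.004,0,0],[0,0,0],15],
    [[-0.003,0,0],[0,0,0],15],
    [[-0.003,0,0],[0,0,0],15],
    [[-0.003,0,0],[0,0,0],15],
    [[-0.003,0,0],[0,0,0],15]
  ]
}}

```text
time_s: 29.55
eef_pos: [0.6216, -0.1787, 0.0748]
orientation: [-1.571, 0.001, -3.117]
contact_force: [-2.7, 0.9, -1.2]
gripper_width: 0.257
```

>>> {"fn": "move_arm", "kwargs": {
  "moves": [
    [[-0.003,0,0],[0,0,0],15],
    [[-0.003,0,0],[0,0,0],15],
    [[-0.003,0,0],[0,0,0],15]
  ]
}}

```text
time_s: 29.85
eef_pos: [0.6258, -0.1786, 0.0748]
orientation: [-1.572, -0.0, -3.117]
contact_force: [-14.0, 2.3, 9.8]
gripper_width: 0.257
```

>>> {"fn": "move_arm", "kwargs": {
  "moves": [
    [[-0.001,0,0],[0,0,0],15]
  ]
}}

```text
time_s: 29.95
eef_pos: [0.6258, -0.1786, 0.0748]
orientation: [-1.572, -0.002, -3.117]
contact_force: [-8.0, 1.0, 4.8]
gripper_width: 0.254
```

>>> {"fn": "move_arm", "kwargs": {
  "moves": [
    [[-0.0015,0,0],[0,0,0],15],
    [[-0.0015,0,0],[0,0,0],15]
  ]
}}

```text
time_s: 30.15
eef_pos: [0.6258, -0.1786, 0.0748]
orientation: [-1.572, -0.005, -3.118]
contact_force: [-7.7, 0.8, 3.4]
gripper_width: 0.25
```

>>> {"fn": "move_arm", "kwargs": {
  "moves": [
    [[0,0,0],[0,0,0],20],
    [[0,0,0],[0,0,0],40],
    [[0,0,0],[0,0,0],45],
    [[0,0,0],[0,0,0],45],
    [[0,-0.02,0],[0,0,0],45]
  ]
}}

```text
time_s: 30.65
eef_pos: [0.6267, -0.1791, 0.0849]
orientation: [-1.571, -0.004, -3.118]
contact_force: [0.4, 0.4, -0.0]
gripper_width: 0.45
```

>>> {"fn": "move_arm", "kwargs": {
  "moves": [
    [[0,-0.05,0],[0,0,0],45],
    [[0,-0.08,0],[0,0,0],45],
    [[0.06,-0.05,0],[0,0,0],45],
    [[0.09,0,0],[0,0,0],45],
    [[0.06,0,0],[0,0,0],45]
  ]
}}

```text
time_s: 31.15
eef_pos: [0.5235, -0.1812, 0.1825]
orientation: [-1.571, 0.001, -3.116]
contact_force: [0.2, 0.1, -0.6]
gripper_width: 0.452
```

Run:
```python
from plan import *
s=st();print(s['eef_pos'],s['contact_force'])
a,_=snap('wrist','e1.png');b,_=snap('scene','e2.png');c,_=snap('top','e3.png')
a=a['frame'];b=b['frame'];c=c['frame']
b2=cv2.resize(b[120:330,60:340],(400,300));c2=cv2.resize(c[60:291,250:558],(400,300))
cv2.imwrite('pics/e.png',np.vstack([np.hstack([cv2.resize(a,(400,300)),b2]),np.hstack([c2,cv2.resize(c,(400,300))])])[:,:,::-1])
```

```text
[ 0.52353335 -0.18119407  0.18245264] [ 0.18527046  0.10148087 -0.56710065]
```

Run:
```python
from plan import *
t0,t1=[cv2.imread(f'pics/{n}.png').astype(int) for n in('top0','e3')]
s0,s1=[cv2.imread(f'pics/{n}.png').astype(int) for n in('scene0','e2')]
for k,(u0,u1,v0,v1) in dict(keypad=(165,255,122,186),jar=(275,303,128,160),loupe=(305,330,280,330)).items():
    D=abs(t1-t0)[v0:v1,u0:u1].max(2); print(k,'top changed px',int((D>40).sum()),'of',D.size)
for k,(u0,u1,v0,v1) in dict(keypad=(325,423,245,315),jar=(272,303,275,308),loupe=(240,260,138,175)).items():
    D=abs(s1-s0)[v0:v1,u0:u1].max(2); print(k,'scene changed px',int((D>40).sum()),'of',D.size)
im=cv2.imread('pics/e1.png');h=cv2.cvtColor(im,cv2.COLOR_BGR2HSV)
m=(h[...,0]>100)&(h[...,0]<125)&(h[...,1]>120)
for u in (200,240,320,360): r=np.where(m[:,u])[0]; print(u,'blue rows',r.min() if len(r) else None,r.max() if len(r) else None, 'col grey', im[:260:12,u].mean(1).astype(int).tolist())
d=optics.get_image('wrist');s=st()
for x in (.643,.655,.667): print('front top edge at x',x,wprj(d,s,[x,-.179,.062]),'tester top edge',wprj(d,s,[.668,-.179,.155]))
```

```text
keypad top changed px 0 of 5760
jar top changed px 0 of 896
loupe top changed px 0 of 1250
keypad scene changed px 0 of 6860
jar scene changed px 0 of 1023
loupe scene changed px 0 of 740
200 blue rows 37 51 col grey [114, 236, 237, 155, 131, 65, 154, 159, 156, 168, 159, 173, 164, 163, 165, 162, 167, 161, 169, 164, 164, 161]
240 blue rows 37 50 col grey [117, 239, 241, 135, 132, 68, 154, 156, 164, 162, 163, 162, 158, 170, 161, 163, 159, 164, 169, 162, 137, 62]
320 blue rows 37 50 col grey [147, 235, 236, 139, 134, 68, 158, 159, 162, 160, 162, 167, 166, 157, 170, 163, 159, 165, 159, 160, 117, 43]
360 blue rows 37 50 col grey [144, 237, 237, 133, 129, 64, 162, 161, 164, 159, 163, 165, 160, 164, 161, 161, 164, 160, 169, 161, 162, 163]
front top edge at x 0.643 [281.2, 71.4] tester top edge [282.7, -0.8]
front top edge at x 0.655 [281.5, 56.2] tester top edge [282.7, -0.8]
front top edge at x 0.667 [281.9, 40.6] tester top edge [282.7, -0.8]
```

```bash
python3 -c "
from h import *
print(order.close_job())"
```

```text
the job is handed in; nothing more can be done
None
```

The job is handed in: the heat sink, LED board and white diffuser are stacked in that order on the plate, and the drawer is slid fully shut. It took about 31 s of the 72 s allowed.

- **Setting down:** All three discs were pressed in place with about 5 N before release. The heat sink's first touch on the plate, which sat slightly higher than estimated, briefly read 15 N. I backed off and set it down again at about 5 N.
- **Centring:** In the last close-up before shutting, the discs lined up to within about 1 mm. The stack sat roughly 2 mm off the plate's centre, towards the drawer front.
- **Drawer:** It slid with about 2–4 N, with a brief 14 N when it met the stop. It had moved 159 mm when it stopped, against about 160 mm expected. The last wrist image puts the back of its blue front at x ≈ 0.670, level with the tester face at about 0.668.
- **Jar, keypad and loupe:** No pixels changed around any of them in the top and scene views before and after. The gripper was clear of everything.

**Not checked:** I did not see the stack after the drawer shut. The tester roof hides it and the picture limit was reached. That it is still centred rests on the gentle, even sliding force.

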